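# Prise open the propagator and plant up the starter plugs

### The job

Prise the propagator's lid up with the widger's blade in the slot and swing the lid right back, then plug every starter plug waiting on the mat fully home into an empty cell of its own. Finish with the lid fully shut and the widger lying back on the mat, leaving the planted seedlings, the pots and the spray bottle alone.

Things in the scene. Friction and masses are not known exactly. Their poses are not given: they have to be found in the camera images.
- propagator: Seed propagator, fixed: black tray 204 x 276 mm, flat deck 48 mm above the bench with six square cells in 2 rows of 3, under a clear domed lid. Origin: centre of its underside; z up; +x points to the hinge side, -x to the prising slot, y along the hinge. A 5 mm rim stands round the deck, its inner faces 97 mm (x) and 133 mm (y) from the centre, top at 60 mm (54 on the hinge side).
- cell0 (a point): Mouth centre, level with the deck (48 mm above the bench), of the cell at x -42, y -80 mm in the propagator's axes (same axes as the propagator). Square hole 44 x 44 mm, 26 mm deep, sides along the propagator's x and y.
- cell1 (a point): Mouth centre, level with the deck (48 mm above the bench), of the cell at x -42, y +0 mm in the propagator's axes (same axes as the propagator). Square hole 44 x 44 mm, 26 mm deep, sides along the propagator's x and y.
- cell2 (a point): Mouth centre, level with the deck (48 mm above the bench), of the cell at x -42, y +80 mm in the propagator's axes (same axes as the propagator). Square hole 44 x 44 mm, 26 mm deep, sides along the propagator's x and y.
- cell3 (a point): Mouth centre, level with the deck (48 mm above the bench), of the cell at x +42, y -80 mm in the propagator's axes (same axes as the propagator). Square hole 44 x 44 mm, 26 mm deep, sides along the propagator's x and y.
- cell4 (a point): Mouth centre, level with the deck (48 mm above the bench), of the cell at x +42, y +0 mm in the propagator's axes (same axes as the propagator). Square hole 44 x 44 mm, 26 mm deep, sides along the propagator's x and y.
- cell5 (a point): Mouth centre, level with the deck (48 mm above the bench), of the cell at x +42, y +80 mm in the propagator's axes (same axes as the propagator). Square hole 44 x 44 mm, 26 mm deep, sides along the propagator's x and y.
- slot (a point): Prising slot at the rim's outer face, away from the hinge (propagator x -102, y 0, height 52 mm; its axes): a gap 30 mm wide in the 5 mm rim, sill at deck level, 48 mm. Lid shut, its flange lies behind it with underside at 56 mm: a level blade moving along +x finds an 8 mm high gap. The flange's edge is 6.5 mm in from here, the flange 16 mm wide. Elsewhere the rim shields it.
- hinge (a point): Middle of the lid's hinge axis, which runs along the propagator's y, 95.5 mm to +x of its centre and 56 mm above the bench. Same axes as the propagator.
- lid (a joint): Lid angle in rad: 0 shut, 1.75 fully back; grows as the slot side rises. 200 g, stiff hinge: it stays at whatever angle it is left; moving its slot-side edge up takes about 3 N, down 1 to 2 N.
- lid_lip (a point): On the lid, underside of its slot-side edge, mid-width, 191 mm from the hinge axis (turns with the lid; axes those of the propagator when shut). The lid is a grey flange 4 mm thick, 263 mm wide, with a clear flat-topped box dome on it that starts 16 mm in from this edge and ends 12 mm from the hinge axis, 239 mm wide, its top 74 mm above the flange's underside.
- plug0: Starter plug waiting on the mat (may be absent): square grey basket with brown coir top, no sprout. 42 mm high: foot 42 x 42 x 24 mm, its lower half tapering to 37 mm, head 48 x 48 x 18 mm above it. About 60 g. Origin: centre of its underside; z up, x and y square to its sides. Fully home in a cell the head rests on the deck, the origin 24 mm below the cell's mouth.
- plug1: Starter plug waiting on the mat (may be absent): square grey basket with brown coir top, no sprout. 42 mm high: foot 42 x 42 x 24 mm, its lower half tapering to 37 mm, head 48 x 48 x 18 mm above it. About 60 g. Origin: centre of its underside; z up, x and y square to its sides. Fully home in a cell the head rests on the deck, the origin 24 mm below the cell's mouth.
- plug2: Starter plug waiting on the mat (may be absent): square grey basket with brown coir top, no sprout. 42 mm high: foot 42 x 42 x 24 mm, its lower half tapering to 37 mm, head 48 x 48 x 18 mm above it. About 60 g. Origin: centre of its underside; z up, x and y square to its sides. Fully home in a cell the head rests on the deck, the origin 24 mm below the cell's mouth.
- plug3: Starter plug waiting on the mat (may be absent): square grey basket with brown coir top, no sprout. 42 mm high: foot 42 x 42 x 24 mm, its lower half tapering to 37 mm, head 48 x 48 x 18 mm above it. About 60 g. Origin: centre of its underside; z up, x and y square to its sides. Fully home in a cell the head rests on the deck, the origin 24 mm below the cell's mouth.
- seedling0: Plug already planted in a cell (may be absent): same basket, with a green sprout up to 40 mm high on top. Origin: centre of its underside, 24 mm below the cell's mouth.
- seedling1: Plug already planted in a cell (may be absent): same basket, with a green sprout up to 40 mm high on top. Origin: centre of its underside, 24 mm below the cell's mouth.
- seedling2: Plug already planted in a cell (may be absent): same basket, with a green sprout up to 40 mm high on top. Origin: centre of its underside, 24 mm below the cell's mouth.
- seedling3: Plug already planted in a cell (may be absent): same basket, with a green sprout up to 40 mm high on top. Origin: centre of its underside, 24 mm below the cell's mouth.
- widger: Widger, a seedling hand tool: beech handle 105 mm long, 22 mm wide, 20 mm high with a flat steel blade 14 mm wide, 2.5 mm thick. 90 g. Origin: underside, below the balance point; x along the tool to the blade, z up. Handle from x -82 to +22 mm; blade from the handle to its tip at x +115 mm, its mid-plane 10 mm above the underside (10 mm above the bench as it lies).
- mat: Dark rubber potting mat, flat on the bench (1 mm thick; things on it count as standing at bench height), 240 mm along its x, 340 mm along its y. Origin: its centre.
- pot0: Green nursery pot, 90 mm across, 88 mm high; a bystander. Origin: centre of its underside.
- pot1: Green nursery pot, 90 mm across, 88 mm high; a bystander. Origin: centre of its underside.
- mister: White spray bottle, 68 mm across, 150 mm high; a bystander. Origin: centre of its underside.

How it is judged (in metres and radians):
On the way, in this order (a step that is already met when the one before it is completed fails the run):
1. the lid is prised up with the widger: past 0.1 rad while the widger is pushing on it (value of joint lid above 0.1 rad and contact force between widger and lid above 0.3 N), for 0.05 s.
2. the lid is swung right back, past 1.3 rad (value of joint lid above 1.3 rad), for 0.2 s.
3. with the lid still open (past 0.8 rad), every starter plug is fully home in a cell (value of joint lid above 0.8 rad and ((horizontal distance between plug0 and cell0 below 0.006 m and z of plug0 in the frame of cell0 below -0.021 m and angle between the z axis of plug0 and the z axis of cell0, either way round below 0.08 rad) or (horizontal distance between plug0 and cell1 below 0.006 m and z of plug0 in the frame of cell1 below -0.021 m and angle between the z axis of plug0 and the z axis of cell1, either way round below 0.08 rad) or (horizontal distance between plug0 and cell2 below 0.006 m and z of plug0 in the frame of cell2 below -0.021 m and angle between the z axis of plug0 and the z axis of cell2, either way round below 0.08 rad) or (horizontal distance between plug0 and cell3 below 0.006 m and z of plug0 in the frame of cell3 below -0.021 m and angle between the z axis of plug0 and the z axis of cell3, either way round below 0.08 rad) or (horizontal distance between plug0 and cell4 below 0.006 m and z of plug0 in the frame of cell4 below -0.021 m and angle between the z axis of plug0 and the z axis of cell4, either way round below 0.08 rad) or (horizontal distance between plug0 and cell5 below 0.006 m and z of plug0 in the frame of cell5 below -0.021 m and angle between the z axis of plug0 and the z axis of cell5, either way round below 0.08 rad)) and ((horizontal distance between plug1 and cell0 below 0.006 m and z of plug1 in the frame of cell0 below -0.021 m and angle between the z axis of plug1 and the z axis of cell0, either way round below 0.08 rad) or (horizontal distance between plug1 and cell1 below 0.006 m and z of plug1 in the frame of cell1 below -0.021 m and angle between the z axis of plug1 and the z axis of cell1, either way round below 0.08 rad) or (horizontal distance between plug1 and cell2 below 0.006 m and z of plug1 in the frame of cell2 below -0.021 m and angle between the z axis of plug1 and the z axis of cell2, either way round below 0.08 rad) or (horizontal distance between plug1 and cell3 below 0.006 m and z of plug1 in the frame of cell3 below -0.021 m and angle between the z axis of plug1 and the z axis of cell3, either way round below 0.08 rad) or (horizontal distance between plug1 and cell4 below 0.006 m and z of plug1 in the frame of cell4 below -0.021 m and angle between the z axis of plug1 and the z axis of cell4, either way round below 0.08 rad) or (horizontal distance between plug1 and cell5 below 0.006 m and z of plug1 in the frame of cell5 below -0.021 m and angle between the z axis of plug1 and the z axis of cell5, either way round below 0.08 rad)) and ((horizontal distance between plug2 and cell0 below 0.006 m and z of plug2 in the frame of cell0 below -0.021 m and angle between the z axis of plug2 and the z axis of cell0, either way round below 0.08 rad) or (horizontal distance between plug2 and cell1 below 0.006 m and z of plug2 in the frame of cell1 below -0.021 m and angle between the z axis of plug2 and the z axis of cell1, either way round below 0.08 rad) or (horizontal distance between plug2 and cell2 below 0.006 m and z of plug2 in the frame of cell2 below -0.021 m and angle between the z axis of plug2 and the z axis of cell2, either way round below 0.08 rad) or (horizontal distance between plug2 and cell3 below 0.006 m and z of plug2 in the frame of cell3 below -0.021 m and angle between the z axis of plug2 and the z axis of cell3, either way round below 0.08 rad) or (horizontal distance between plug2 and cell4 below 0.006 m and z of plug2 in the frame of cell4 below -0.021 m and angle between the z axis of plug2 and the z axis of cell4, either way round below 0.08 rad) or (horizontal distance between plug2 and cell5 below 0.006 m and z of plug2 in the frame of cell5 below -0.021 m and angle between the z axis of plug2 and the z axis of cell5, either way round below 0.08 rad)) and ((horizontal distance between plug3 and cell0 below 0.006 m and z of plug3 in the frame of cell0 below -0.021 m and angle between the z axis of plug3 and the z axis of cell0, either way round below 0.08 rad) or (horizontal distance between plug3 and cell1 below 0.006 m and z of plug3 in the frame of cell1 below -0.021 m and angle between the z axis of plug3 and the z axis of cell1, either way round below 0.08 rad) or (horizontal distance between plug3 and cell2 below 0.006 m and z of plug3 in the frame of cell2 below -0.021 m and angle between the z axis of plug3 and the z axis of cell2, either way round below 0.08 rad) or (horizontal distance between plug3 and cell3 below 0.006 m and z of plug3 in the frame of cell3 below -0.021 m and angle between the z axis of plug3 and the z axis of cell3, either way round below 0.08 rad) or (horizontal distance between plug3 and cell4 below 0.006 m and z of plug3 in the frame of cell4 below -0.021 m and angle between the z axis of plug3 and the z axis of cell4, either way round below 0.08 rad) or (horizontal distance between plug3 and cell5 below 0.006 m and z of plug3 in the frame of cell5 below -0.021 m and angle between the z axis of plug3 and the z axis of cell5, either way round below 0.08 rad))), for 0.2 s.
At the end, for the whole second after the job is handed in: Every starter plug present is in a cell: centred within 6 mm, underside 21 mm or more below the mouth, upright within 0.08 rad, at rest. Lid shut (below 0.04 rad). Widger flat (0.3 rad) and still, its balance point over the mat, underside less than 30 mm up (((horizontal distance between plug0 and cell0 below 0.006 m and z of plug0 in the frame of cell0 below -0.021 m and angle between the z axis of plug0 and the z axis of cell0, either way round below 0.08 rad) or (horizontal distance between plug0 and cell1 below 0.006 m and z of plug0 in the frame of cell1 below -0.021 m and angle between the z axis of plug0 and the z axis of cell1, either way round below 0.08 rad) or (horizontal distance between plug0 and cell2 below 0.006 m and z of plug0 in the frame of cell2 below -0.021 m and angle between the z axis of plug0 and the z axis of cell2, either way round below 0.08 rad) or (horizontal distance between plug0 and cell3 below 0.006 m and z of plug0 in the frame of cell3 below -0.021 m and angle between the z axis of plug0 and the z axis of cell3, either way round below 0.08 rad) or (horizontal distance between plug0 and cell4 below 0.006 m and z of plug0 in the frame of cell4 below -0.021 m and angle between the z axis of plug0 and the z axis of cell4, either way round below 0.08 rad) or (horizontal distance between plug0 and cell5 below 0.006 m and z of plug0 in the frame of cell5 below -0.021 m and angle between the z axis of plug0 and the z axis of cell5, either way round below 0.08 rad)) and ((horizontal distance between plug1 and cell0 below 0.006 m and z of plug1 in the frame of cell0 below -0.021 m and angle between the z axis of plug1 and the z axis of cell0, either way round below 0.08 rad) or (horizontal distance between plug1 and cell1 below 0.006 m and z of plug1 in the frame of cell1 below -0.021 m and angle between the z axis of plug1 and the z axis of cell1, either way round below 0.08 rad) or (horizontal distance between plug1 and cell2 below 0.006 m and z of plug1 in the frame of cell2 below -0.021 m and angle between the z axis of plug1 and the z axis of cell2, either way round below 0.08 rad) or (horizontal distance between plug1 and cell3 below 0.006 m and z of plug1 in the frame of cell3 below -0.021 m and angle between the z axis of plug1 and the z axis of cell3, either way round below 0.08 rad) or (horizontal distance between plug1 and cell4 below 0.006 m and z of plug1 in the frame of cell4 below -0.021 m and angle between the z axis of plug1 and the z axis of cell4, either way round below 0.08 rad) or (horizontal distance between plug1 and cell5 below 0.006 m and z of plug1 in the frame of cell5 below -0.021 m and angle between the z axis of plug1 and the z axis of cell5, either way round below 0.08 rad)) and ((horizontal distance between plug2 and cell0 below 0.006 m and z of plug2 in the frame of cell0 below -0.021 m and angle between the z axis of plug2 and the z axis of cell0, either way round below 0.08 rad) or (horizontal distance between plug2 and cell1 below 0.006 m and z of plug2 in the frame of cell1 below -0.021 m and angle between the z axis of plug2 and the z axis of cell1, either way round below 0.08 rad) or (horizontal distance between plug2 and cell2 below 0.006 m and z of plug2 in the frame of cell2 below -0.021 m and angle between the z axis of plug2 and the z axis of cell2, either way round below 0.08 rad) or (horizontal distance between plug2 and cell3 below 0.006 m and z of plug2 in the frame of cell3 below -0.021 m and angle between the z axis of plug2 and the z axis of cell3, either way round below 0.08 rad) or (horizontal distance between plug2 and cell4 below 0.006 m and z of plug2 in the frame of cell4 below -0.021 m and angle between the z axis of plug2 and the z axis of cell4, either way round below 0.08 rad) or (horizontal distance between plug2 and cell5 below 0.006 m and z of plug2 in the frame of cell5 below -0.021 m and angle between the z axis of plug2 and the z axis of cell5, either way round below 0.08 rad)) and ((horizontal distance between plug3 and cell0 below 0.006 m and z of plug3 in the frame of cell0 below -0.021 m and angle between the z axis of plug3 and the z axis of cell0, either way round below 0.08 rad) or (horizontal distance between plug3 and cell1 below 0.006 m and z of plug3 in the frame of cell1 below -0.021 m and angle between the z axis of plug3 and the z axis of cell1, either way round below 0.08 rad) or (horizontal distance between plug3 and cell2 below 0.006 m and z of plug3 in the frame of cell2 below -0.021 m and angle between the z axis of plug3 and the z axis of cell2, either way round below 0.08 rad) or (horizontal distance between plug3 and cell3 below 0.006 m and z of plug3 in the frame of cell3 below -0.021 m and angle between the z axis of plug3 and the z axis of cell3, either way round below 0.08 rad) or (horizontal distance between plug3 and cell4 below 0.006 m and z of plug3 in the frame of cell4 below -0.021 m and angle between the z axis of plug3 and the z axis of cell4, either way round below 0.08 rad) or (horizontal distance between plug3 and cell5 below 0.006 m and z of plug3 in the frame of cell5 below -0.021 m and angle between the z axis of plug3 and the z axis of cell5, either way round below 0.08 rad)) and linear speed of each of plug0, plug1, plug2, plug3, widger below 0.02 m/s and value of joint lid below 0.04 rad and x of widger in the frame of mat between -0.12 and 0.12 m and y of widger in the frame of mat between -0.17 and 0.17 m and height (world z) of widger below 0.03 m and angle between the z axis of widger and the z axis of mat, either way round below 0.3 rad); the robot touches nothing.
It fails at once if a planted seedling is pulled or knocked by more than 15 mm (distance of any of seedling0, seedling1, seedling2, seedling3 from where it was at the start of the episode above 0.015 m).
It fails at once if a pot or the spray bottle is moved more than 30 mm (distance of any of pot0, pot1, mister from where it was at the start of the episode above 0.03 m).
Of plug0, plug1, plug2, plug3 only 2 to 4 are there at a start; the rules pass over those that are not, and their reading is None.
Of seedling0, seedling1, seedling2, seedling3 only 1 to 2 are there at a start; the rules pass over those that are not, and their reading is None.
At some moment in a run one of plug0, plug1, plug2, plug3 may be knocked a few centimetres aside while the robot is not near it.
It also fails if it takes over 210 s, if anything falls off the work surface, if the arm or the gripper's body presses on something with over 40 N, if the wrist force passes 120 N, or if a joint passes its speed limit or range.

### The arm

A 7-joint arm with a two-finger parallel gripper is mounted at the origin on the work surface. World frame = base frame: x ahead of the robot, y to its left, z up, the work surface at z = 0. Lengths are in mm, angles in rad, forces in N, time in s.
With the tool pointing down it reaches from about 425 to 950 mm from the base axis. Payload 4.7 kg.
Tool frame: the origin (TCP) lies between the finger pads; the fingertips stand 17 mm ahead of it and the grasp point (between the pads) lies 2 mm behind it; z points along the fingers, y is the line along which they close (so a half turn about z gives the same grasp; the last joint's range is limited). The gripper opens to 85 mm and grips with 20 to 120 N. Pads are 22 mm wide; open, the fingers measure 114 mm over their backs; the gripper's body (76 mm by 85 mm) begins 54 mm behind the grasp point. The pads swing forward as they close: fully open they stand 13 mm farther back than shut.
Start: joints at [1.078, 0.469, -0.049, 1.532, 0.024, 1.141, -0.082], TCP at [302.007, -603.688, 248.335] pointing down, gripper open.
Joint ranges: [-2.59, 2.59], [-0.33, 1.99], [-1.39, 1.29], [0.1, 2.45], [-1.04, 4.18], [0.21, 1.99], [-2.66, 2.66]. Speed limits (rad/s): [2.57, 2.57, 3.14, 3.14, 3.14, 3.14, 3.14].

### API

Orientations are given as a 3x3 rotation matrix whose columns are the frame's x, y, z axes.
In Python, from cell import readout, viewer, ctrl gives the robot as it stands.
- The arm moves only by the tool move_arm, never from a script. Its argument "series" is a list of rows, each an object with "twist": the turn, a rotation vector about the tool's x, y, z in degrees, a list of three; "delta_pos": the shift along the tool's x, y, z in m, a list of three; "grip": the finger opening in m, from 0 to 0.0854. In form: [{"twist": [ax, ay, az], "delta_pos": [x, y, z], "grip": grip}, ...]. A call has 1 to 8 rows; each row is the pose to reach, as a shift and turn from the pose commanded when the call began, along the tool's axes at that moment; what a row does not reach only later rows make up. A row lasts 1/10 s, in which the tool goes at most 50 mm and 8.59 degrees, less where a joint would pass 70% of its speed; a pose out of reach is approached as far as the arm can. A call with a gripper value outside its range is refused whole. The fingers move at their own pace and stop on an object; "squeeze" is the grip in N (left out, the last holds). Time passes only in rows, so rows that repeat a pose let the fingers close. It gives the time, the measured TCP pose, the force, the opening and the grip force at its end, in the units of the state.
- readout.observe(): the state, without advancing time (a new reading comes with each control period).
- viewer.capture(name): name is "scene" or "side" or "wrist"; returns (picture, depth): 480x640x3 uint8, red, green, blue; 480x640 float32, mm along the optical axis (not along the pixel's ray), 0 where there is no reading.
- viewer.camera_params(name): a dict with "intrinsics" (3x3 intrinsics, pixels), "k1" (the pictures are not rectified: a ray, as slopes to the right and down, at radius r is drawn at 1 + k1 r^2 times it, then the intrinsics apply), "xyz" and "rotation" of the camera in the world. Camera axes: x right, y up, looking along -z (the intrinsics and any distortion apply to the point x, -y, -z); pixel columns grow to the right and rows downward; lengths in mm; the calibration is good to about 2 mm. A picture is of the moment at which its call begins: read the wrist's pose just before it. camera_params takes no time and is no camera call; for the wrist camera it gives the pose at the moment of the call.
- ctrl.sign_off(): hands the job in; it is judged then, once.
The state is a dict: "time_s": time; "joint_pos": joint angles; "qvel": joint speeds; "joint_efforts": joint torques, N m; "tcp_pos": TCP position; "orientation": TCP orientation; "wrist_force": force on the tool from outside, world axes, zero at the start; "wrist_torque": the same for the moment, N m; "finger_gap": finger opening in mm; "finger_force": force on a finger pad.
Only numpy, scipy, OpenCV 4.12 (cv2) and the standard library are available. Lean on these libraries where they do the work, as an engineer would, in place of code of your own. Each camera call takes 0.05 s, during which the arm holds its last target. There are 200 camera calls.

## Working session

There is one attempt and no reset: what is moved stays moved. The work goes in short steps, Python scripts to look and compute and a tool call to move; the robot and the scene stay as the last step left them, time stands still between calls to the robot, and variables do not carry over. Pictures are saved under pics/ and viewed, at most 14 in all, crops included, and the job is handed in when it is done.

Besides the shell and the picture viewer there is one more tool, called as name(argument=value, ...), one argument or row to a line, values as JSON. move_arm: Moves the arm, as the interface text tells. Its arguments: {"type":"object","properties":{"series":{"type":"array"},"squeeze":{"type":"number"}},"required":["series"]}

```bash
ls; mkdir -p pics; cat > h.py <<'E'
import numpy as np, cv2
from cell import readout, viewer, ctrl
def cap(n):
    p=viewer.camera_params(n); im,d=viewer.capture(n); return im,d,p
def save(n,im): cv2.imwrite('pics/'+n+'.png',cv2.cvtColor(im,cv2.COLOR_RGB2BGR))
def rays(p,uv):
    K=np.array(p['intrinsics'],float);k=float(p['k1'])
    uv=np.asarray(uv,float).reshape(-1,1,2)
    s=cv2.undistortPoints(uv,K,np.array([k,0,0,0,0.]))[:,0]
    return np.c_[s[:,0],-s[:,1],-np.ones(len(s))]@np.array(p['rotation'],float).T
def onz(p,uv,z):
    r=rays(p,uv);o=np.array(p['xyz'],float);return o+r*((z-o[2])/r[:,2])[:,None]
def atd(p,uv,d):
    return np.array(p['xyz'],float)+rays(p,uv)*np.asarray(d,float).reshape(-1,1)
def cloud(p,d):
    v,u=np.mgrid[:480,:640]; P=atd(p,np.c_[u.ravel(),v.ravel()],d.ravel()).reshape(480,640,3); P[d==0]=np.nan; return P
def proj(p,P):
    R=np.array(p['rotation'],float);c=(np.atleast_2d(P)-np.array(p['xyz'],float))@R
    x=c[:,0]/-c[:,2];y=-c[:,1]/-c[:,2];f=1+float(p['k1'])*(x*x+y*y);K=np.array(p['intrinsics'])
    return np.c_[K[0,0]*x*f+K[0,2],K[1,1]*y*f+K[1,2]]
E
python3 - <<'E'
from h import *
for n in('scene','side','wrist'):
    im,d,p=cap(n);save(n+'0',im);print(n,p['xyz'],np.round(p['rotation'],3).tolist(),p['intrinsics'],p['k1'])
print(readout.observe())
E
```

```text
pics
scene [ 918.70142018 -663.31810073  698.71797033] [[0.879, -0.32, 0.352], [0.476, 0.591, -0.651], [0.0, 0.741, 0.672]] [[558.53082945   0.         326.06012519]
 [  0.         558.53082945 240.7793761 ]
 [  0.           0.           1.        ]] 0.014769203386057205
side [180.68718967 410.07948033 598.44029812] [[-0.733, 0.442, -0.518], [-0.681, -0.469, 0.563], [0.006, 0.765, 0.644]] [[471.61614166   0.         317.80745165]
 [  0.         471.61614166 245.26472953]
 [  0.           0.           1.        ]] -0.06318925727131539
wrist [ 377.86779712 -566.26150546  373.69280152] [[0.448, 0.845, 0.293], [-0.894, 0.424, 0.144], [-0.002, -0.326, 0.945]] [[427.88122705   0.         315.85750481]
 [  0.         427.88122705 243.1935757 ]
 [  0.           0.           1.        ]] -0.07063138629038022
{'time_s': 0.15, 'joint_pos': array([ 1.0780921 ,  0.46926568, -0.04858065,  1.53341404,  0.02411261,
        1.14097278, -0.08231322]), 'qvel': array([ 0.00193782, -0.00243639,  0.00052787, -0.0042179 ,  0.00045576,
        0.00101903,  0.00050246]), 'joint_efforts': array([ 5.58839383e-04, -5.10765231e+01, -4.69176716e-02, -2.37975848e+01,
        1.06940093e-02,  5.44147653e-03,  4.20048679e-06]), 'tcp_pos': array([ 301.7871336 , -603.32069675,  247.49833693]), 'orientation': array([[ 8.94354976e-01,  4.47357425e-01, -7.14789143e-04],
       [ 4.47357992e-01, -8.94354049e-01,  1.28910887e-03],
       [-6.25821405e-05, -1.47268757e-03, -9.99998914e-01]]), 'wrist_force': array([-0.16626191,  0.58693454, -0.00807097]), 'wrist_torque': array([ 0.02128801, -0.04384907,  0.01664211]), 'finger_force': 0.0, 'finger_gap': 85.31769301656598}
```

View pics/scene0.png

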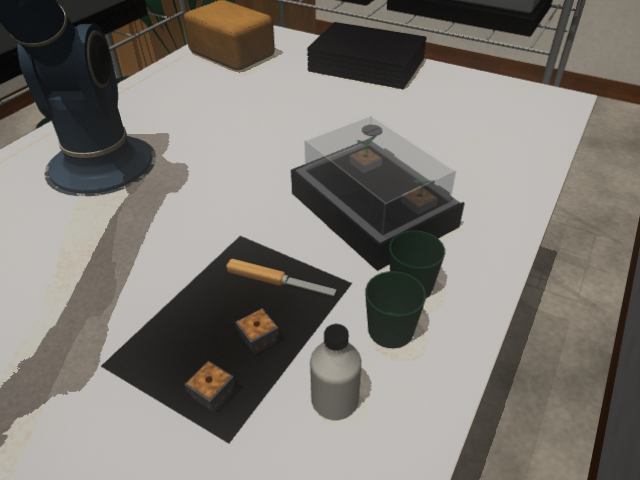

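View pics/side0.png

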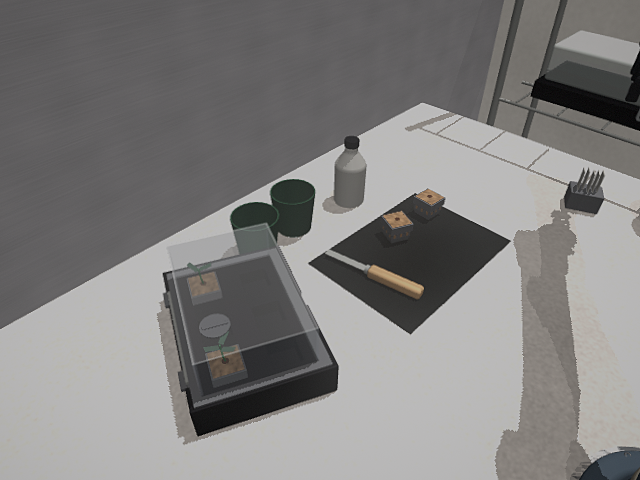

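```bash
cat > m.py <<'E'
from h import *
for n in('scene','side'):
    im,d,p=cap(n);P=cloud(p,d);Z=P[...,2];hsv=cv2.cvtColor(im,cv2.COLOR_RGB2HSV)
    X,Y=P[...,0],P[...,1]; print(n)
    ok=(X>200)&(X<1100)&(Y>-900)&(Y<400)
    br=((hsv[...,0]>6)&(hsv[...,0]<24)&(hsv[...,1]>110)&(hsv[...,2]>60)&ok&(Z<80)).astype(np.uint8)
    k,l,s,c=cv2.connectedComponentsWithStats(cv2.morphologyEx(br,cv2.MORPH_CLOSE,np.ones((5,5))))
    for i in range(1,k):
        if s[i,4]<100: continue
        m=(l==i)&(br>0);q=P[m];zm=np.nanmedian(q[:,2]);q=q[abs(q[:,2]-zm)<(4 if zm>25 else 12)]
        r=cv2.minAreaRect(q[:,:2].astype(np.float32));print(' br',s[i].tolist(),'z',zm.round(1),np.round(np.r_[r[0],r[1],r[2]],1))
    dark=(im.max(2)<75)&ok
    for nm,m in (('rim',(Z>57)&(Z<63)&dark),('mat',(Z<5)&dark&(hsv[...,2]<45)),('dome',(Z>120)&(Z<138)&ok&(Y>-420))):
        m=m.astype(np.uint8)
        k,l,s,c=cv2.connectedComponentsWithStats(cv2.morphologyEx(m,cv2.MORPH_CLOSE,np.ones((7,7))))
        for i in range(1,k):
            if s[i,4]<300: continue
            q=P[(l==i)&(m>0)];r=cv2.minAreaRect(q[:,:2].astype(np.float32))
            print(' ',nm,s[i].tolist(),len(q),np.round(np.r_[r[0],r[1],r[2]],1),np.round(np.median(q[:,2]),1))
E
python3 m.py
```

```text
scene
 br [226, 259, 59, 26, 814] z 18.5 [ 488.6 -124.8  102.6   23.2    9.1]
 br [238, 309, 38, 31, 644] z 43.2 [ 570.4 -239.9   43.2   46.5   64.1]
 br [187, 362, 44, 37, 847] z 43.2 [ 566.9 -352.3   44.    45.7   83.9]
  rim [291, 165, 172, 83, 2120] 1022 [589.  135.4 199.7 276.4  63.9] 59.7
  mat [102, 249, 249, 189, 20319] 19860 [ 515.6 -224.6  339.2  240.    87.7] 1.0
  dome [305, 115, 152, 93, 7214] 7176 [590.  141.  167.  242.4  63.9] 129.8
side
  rim [170, 296, 168, 119, 2871] 1956 [557.6 152.  202.2 212.5  63.7] 59.3
  dome [166, 223, 153, 146, 14607] 14532 [589.1 140.1 163.2 242.2  64.2] 129.2
```

View pics/wrist0.png

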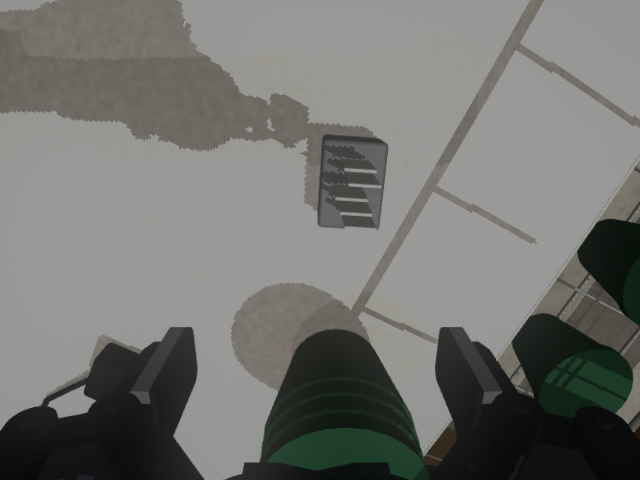

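```bash
python3 - <<'E'
from h import *
a=np.deg2rad(63.9);R=np.array([[np.cos(a),-np.sin(a)],[np.sin(a),np.cos(a)]]);c=np.array([589,137.5])
for n,uv in(('scene',[(365,158),(420,197),(416,247),(395,288)]),('side',[(204,286),(226,362),(255,218),(293,195)])):
    im,d,p=cap(n)
    for i,z in enumerate((66,66,88,88)):
        q=onz(p,[uv[i]],z)[0,:2];print(n,uv[i],q.round(),'prop',((q-c)@R).round())
    if n=='scene':print('mister',onz(p,[(336,392)],30)[0].round())
    P=cloud(p,d);Q=np.dstack([(P[...,:2]-c)@R,P[...,2]])
    m=(Q[...,2]>50)&(Q[...,2]<58)&(abs(Q[...,0])<108)&(abs(Q[...,1])<140)
    q=Q[m];print(np.histogram(q[:,0],bins=np.arange(-108,109,6))[0])
    # slot: rim-top pixels along slot edge
    for x0,x1 in((-103,-97),(97,103)):
        m=(Q[...,0]>x0)&(Q[...,0]<x1)&(abs(Q[...,1])<140)&(Q[...,2]>40)&(Q[...,2]<70);q=Q[m]
        print(x0,[(int(y),round(float(np.median(q[abs(q[:,1]-y)<6,2])),1)) for y in range(-130,131,10) if (abs(q[:,1]-y)<6).sum()>2])
E
```

```text
scene (365, 158) [538. 206.] prop [39. 76.]
scene (420, 197) [682. 138.] prop [ 42. -83.]
scene (416, 247) [733. -15.] prop [ -74. -196.]
scene (395, 288) [ 738. -114.] prop [-160. -245.]
mister [ 727. -280.   30.]
[  0 282  80  22  29  15   2   3   3   0   1   1   2   3   7   6  12  11
   9  11  12   9  10  10   8   9   6   7  10   8   6  11   7  10   9   3]
-103 [(-130, 51.3), (-120, 52.3), (-110, 51.7), (-100, 52.4), (-90, 51.5), (-80, 53.1), (-70, 52.1), (-60, 51.8), (-50, 49.7), (-40, 51.4), (-30, 51.2), (-20, 49.9), (-10, 44.8), (0, 46.1), (10, 47.5), (20, 50.8), (30, 51.0), (40, 52.0), (50, 51.6), (60, 50.9), (70, 51.2), (80, 51.1), (90, 51.9), (100, 53.9), (110, 52.3), (120, 52.6), (130, 52.5)]
97 [(-130, 57.9), (-120, 58.9)]
side (204, 286) [672. 143.] prop [ 41. -73.]
side (226, 362) [532. 211.] prop [41. 83.]
side (255, 218) [726. -15.] prop [ -76. -190.]
side (293, 195) [ 728. -114.] prop [-164. -236.]
[  5  51  20  17  23  17  16  17  19  20  20  19  20  16  25  22  20  26
  20  24  25  25  24  25  25  22  24  24  24  26  22  24  51  76 393 122]
-103 [(-110, 58.3), (30, 58.5), (40, 57.9), (50, 58.8), (60, 58.8), (70, 58.6), (80, 58.5), (90, 58.5), (100, 59.5), (110, 59.0), (120, 59.0), (130, 59.3)]
97 [(-130, 53.8), (-120, 53.4), (-110, 53.6), (-100, 54.3), (-90, 55.1), (-80, 54.8), (-70, 54.8), (-60, 56.7), (-50, 57.8), (-40, 57.1), (-30, 56.9), (-20, 57.4), (-10, 58.1), (0, 57.5), (10, 56.1), (20, 54.9), (30, 53.8), (40, 54.8), (50, 55.7), (60, 55.6), (70, 54.3), (80, 54.7), (90, 53.9), (100, 53.7), (110, 53.3), (120, 53.3), (130, 53.5)]
```

```bash
cat >> h.py <<'E'
def go(x,y,z,yaw):
    s=readout.observe();R=np.array(s['orientation']);t=np.array(s['tcp_pos'])
    a=np.deg2rad(yaw);T=np.array([[np.cos(a),np.sin(a),0],[np.sin(a),-np.cos(a),0],[0,0,-1.]])
    d=R.T@(np.array([x,y,z])-t)/1000
    tw=np.rad2deg(cv2.Rodrigues(R.T@T)[0].ravel())
    print('t',s['time_s'],'tcp',t.round(1),'yaw',np.rad2deg(np.arctan2(R[1,0],R[0,0])).round(1),'gap',s['finger_gap'].__round__(1),'F',s['wrist_force'].round(1),'| d',d.round(4).tolist(),'tw',tw.round(2).tolist())
E
python3 -c "
from h import *
go(518,-120,180,9.1)"
```

```text
t 0.35 tcp [ 302.  -603.6  248.1] yaw 26.6 gap 85.2 F [ 0.   0.4 -0.5] | d [0.4095, -0.3358, 0.0682] tw [-0.02, 0.0, 17.47]
```

move_arm(
  series=[
    {"twist": [0,0,17.5],"delta_pos": [0.205,-0.168,0.0],"grip": 0.05},
    {"twist": [0,0,17.5],"delta_pos": [0.205,-0.168,0.0],"grip": 0.05},
    {"twist": [0,0,17.5],"delta_pos": [0.205,-0.168,0.0],"grip": 0.05},
    {"twist": [0,0,17.5],"delta_pos": [0.205,-0.168,0.0],"grip": 0.05},
    {"twist": [0,0,17.5],"delta_pos": [0.205,-0.168,0.0],"grip": 0.05},
    {"twist": [0,0,17.5],"delta_pos": [0.205,-0.168,0.0],"grip": 0.05},
    {"twist": [0,0,17.5],"delta_pos": [0.205,-0.168,0.0],"grip": 0.05},
    {"twist": [0,0,17.5],"delta_pos": [0.205,-0.168,0.0],"grip": 0.05},
  ],
)

```text
time_s: 1.15
tcp_pos: [409.5, -363.2, 248.5]
orientation: [[0.988, 0.156, -0.0], [0.156, -0.988, -0.001], [-0.0, 0.001, -1.0]]
wrist_force: [-0.0, -0.0, -0.1]
finger_gap: 49.9
finger_force: 0.0
```

```bash
python3 -c "
from h import *
go(518,-120,180,9.1)"
```

```text
t 1.15 tcp [ 409.5 -363.2  248.5] yaw 9.0 gap 49.9 F [-0.  -0.  -0.1] | d [0.1452, -0.2233, 0.0681] tw [0.07, 0.02, -0.1]
```

move_arm(
  series=[
    {"twist": [0,0,0],"delta_pos": [0.085,-0.223,0.03],"grip": 0.05},
    {"twist": [0,0,0],"delta_pos": [0.085,-0.223,0.03],"grip": 0.05},
    {"twist": [0,0,0],"delta_pos": [0.085,-0.223,0.03],"grip": 0.05},
    {"twist": [0,0,0],"delta_pos": [0.085,-0.223,0.03],"grip": 0.05},
    {"twist": [0,0,0],"delta_pos": [0.085,-0.223,0.03],"grip": 0.05},
    {"twist": [0,0,0],"delta_pos": [0.085,-0.223,0.03],"grip": 0.05},
    {"twist": [0,0,0],"delta_pos": [0.085,-0.223,0.03],"grip": 0.05},
    {"twist": [0,0,0],"delta_pos": [0.085,-0.223,0.03],"grip": 0.05},
  ],
)

```text
time_s: 1.95
tcp_pos: [458.8, -131.0, 218.3]
orientation: [[0.988, 0.153, 0.0], [0.153, -0.988, -0.001], [-0.0, 0.001, -1.0]]
wrist_force: [-0.1, 0.3, 0.8]
finger_gap: 49.6
finger_force: 0.0
```

```bash
cat > w.py <<'E'
from h import *
import sys
im,d,p=cap('wrist');save(sys.argv[1],im);P=cloud(p,d);hsv=cv2.cvtColor(im,cv2.COLOR_RGB2HSV)
Z=P[...,2];br=((hsv[...,0]>6)&(hsv[...,0]<24)&(hsv[...,1]>110)&(hsv[...,2]>50)&(Z<80)&(Z>5)).astype(np.uint8)
k,l,s,c=cv2.connectedComponentsWithStats(cv2.morphologyEx(br,cv2.MORPH_CLOSE,np.ones((5,5))))
for i in range(1,k):
    if s[i,4]<300: continue
    q=P[(l==i)&(br>0)];z=np.nanmedian(q[:,2]);q=q[abs(q[:,2]-z)<(4 if z>25 else 6)]
    r=cv2.minAreaRect(q[:,:2].astype(np.float32));print('br',s[i].tolist(),'z',z.round(1),np.round(np.r_[r[0],r[1],r[2]],1))
m=((Z>6)&(Z<14)&(hsv[...,1]<60)&(hsv[...,2]>60)).astype(np.uint8)
k,l,s,c=cv2.connectedComponentsWithStats(m)
for i in range(1,k):
    if s[i,4]<300: continue
    q=P[l==i];r=cv2.minAreaRect(q[:,:2].astype(np.float32));print('steel',s[i].tolist(),np.median(q[:,2]).round(1),np.round(np.r_[r[0],r[1],r[2]],1))
E
python3 w.py w1;python3 -c "
from h import *
go(518,-120,22,9.1)"
```

```text
br [460, 37, 85, 91, 3996] z 44.0 [ 572.1 -241.4   43.2   42.5   63.6]
br [611, 81, 29, 68, 1120] z 43.9 [ 569.9 -343.9   24.3   42.2   84.7]
br [299, 100, 29, 135, 2639] z 19.9 [ 489.4 -124.6  102.6   21.7    9.2]
steel [95, 0, 37, 71, 374] 9.9 [564.7  37.2   2.4  57.8  64.3]
steel [304, 0, 21, 100, 1704] 12.0 [ 574.2 -112.    67.6   14.7    9.4]
t 2.0 tcp [ 458.7 -130.8  218.3] yaw 8.8 gap 50.2 F [-0.9 -0.4 -0.3] | d [0.0602, -0.0018, 0.1963] tw [0.04, 0.0, -0.3]
```

View pics/w1.png

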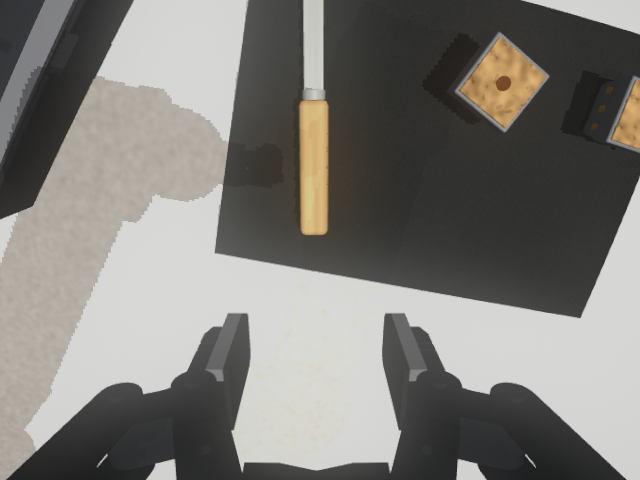

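move_arm(
  series=[
    {"twist": [0,0,-0.3],"delta_pos": [0.0605,-0.0015,0.05],"grip": 0.05},
    {"twist": [0,0,-0.3],"delta_pos": [0.0605,-0.0015,0.1],"grip": 0.05},
    {"twist": [0,0,-0.3],"delta_pos": [0.0605,-0.0015,0.15],"grip": 0.05},
    {"twist": [0,0,-0.3],"delta_pos": [0.0605,-0.0015,0.18],"grip": 0.05},
    {"twist": [0,0,-0.3],"delta_pos": [0.0605,-0.0015,0.197],"grip": 0.05},
    {"twist": [0,0,-0.3],"delta_pos": [0.0605,-0.0015,0.197],"grip": 0.05},
    {"twist": [0,0,-0.3],"delta_pos": [0.0605,-0.0015,0.197],"grip": 0.05},
  ],
)

```text
time_s: 2.7
tcp_pos: [518.9, -118.6, 21.7]
orientation: [[0.987, 0.161, 0.001], [0.161, -0.987, -0.001], [0.001, 0.001, -1.0]]
wrist_force: [-0.6, 0.5, 0.7]
finger_gap: 50.1
finger_force: 0.0
```

```bash
python3 -c "
from h import *
go(519,-119.8,21,9.3)"
```

```text
t 2.7 tcp [ 518.9 -118.6   21.7] yaw 9.2 gap 50.1 F [-0.6  0.5  0.7] | d [-0.0001, 0.0012, 0.0007] tw [0.04, -0.03, -0.06]
```

move_arm(
  series=[
    {"twist": [0,0,0],"delta_pos": [0,0.001,0.0],"grip": 0.0},
    {"twist": [0,0,0],"delta_pos": [0,0.001,0.0],"grip": 0.0},
    {"twist": [0,0,0],"delta_pos": [0,0.001,0.0],"grip": 0.0},
    {"twist": [0,0,0],"delta_pos": [0,0.001,0.0],"grip": 0.0},
    {"twist": [0,0,0],"delta_pos": [0,0.001,0.0],"grip": 0.0},
    {"twist": [0,0,0],"delta_pos": [0,0.001,0.0],"grip": 0.0},
    {"twist": [0,0,0],"delta_pos": [0,0.001,-0.03],"grip": 0.0},
    {"twist": [0,0,0],"delta_pos": [0,0.001,-0.06],"grip": 0.0},
  ],
  squeeze=110,
)

```text
time_s: 3.5
tcp_pos: [518.3, -118.1, 82.6]
orientation: [[0.987, 0.163, -0.0], [0.163, -0.987, -0.0], [-0.0, 0.0, -1.0]]
wrist_force: [0.1, -0.6, -1.2]
finger_gap: 18.9
finger_force: 108.0
```

```bash
python3 -c "
from h import *
c=np.array([589,137.5]);u=np.array([np.cos(np.deg2rad(63.9)),np.sin(np.deg2rad(63.9))])
q=c+u*(-240);go(*q,80,63.9)"
```

```text
t 3.5 tcp [ 518.3 -118.1   82.6] yaw 9.4 gap 18.9 F [ 0.1 -0.6 -1.2] | d [-0.0279, -0.0453, 0.0026] tw [-0.01, 0.02, -54.53]
```

move_arm(
  series=[
    {"twist": [0,0,-8],"delta_pos": [-0.028,-0.045,0.0],"grip": 0.0},
    {"twist": [0,0,-16],"delta_pos": [-0.028,-0.045,0.0],"grip": 0.0},
    {"twist": [0,0,-24],"delta_pos": [-0.028,-0.045,0.0],"grip": 0.0},
    {"twist": [0,0,-32],"delta_pos": [-0.028,-0.045,0.0],"grip": 0.0},
    {"twist": [0,0,-40],"delta_pos": [-0.028,-0.045,0.0],"grip": 0.0},
    {"twist": [0,0,-48],"delta_pos": [-0.028,-0.045,0.0],"grip": 0.0},
    {"twist": [0,0,-54.5],"delta_pos": [-0.028,-0.045,0.0],"grip": 0.0},
    {"twist": [0,0,-54.5],"delta_pos": [-0.028,-0.045,0.0],"grip": 0.0},
  ],
)

```text
time_s: 4.3
tcp_pos: [483.9, -78.6, 82.2]
orientation: [[0.441, 0.897, 0.002], [0.897, -0.441, -0.0], [0.0, 0.002, -1.0]]
wrist_force: [0.3, 0.8, -0.9]
finger_gap: 19.4
finger_force: 108.1
```

```bash
cat > w2.py <<'E'
from h import *
import sys
im,d,p=cap('wrist');save(sys.argv[1],im);P=cloud(p,d);hsv=cv2.cvtColor(im,cv2.COLOR_RGB2HSV)
c=np.array([589,137.5]);a=np.deg2rad(63.9);R=np.array([[np.cos(a),-np.sin(a)],[np.sin(a),np.cos(a)]])
Q=np.dstack([(P[...,:2]-c)@R,P[...,2]])
q=Q[(abs(Q[...,1])<40)&(Q[...,0]<-60)&(Q[...,0]>-235)&(Q[...,2]>20)]
for x in range(-230,-60,10):
    s=q[abs(q[:,0]-x)<5]
    if len(s):
        b=s[(s[:,2]>66)&(s[:,2]<82)&(abs(s[:,1])<14)]
        print(x,'blade z',np.median(b[:,2]).round(1) if len(b) else None,'y',np.round(np.r_[b[:,1].min(),b[:,1].max()],1) if len(b) else None, 'rim z by y',[(y,round(float(np.median(t)),1)) for y in range(-36,37,6) for t in[s[(abs(s[:,1]-y)<3)&(s[:,2]<66),2]] if x>-115 and len(t)])
E
python3 w2.py w2;python3 -c "
from h import *
c=np.array([589,137.5]);u=np.array([np.cos(np.deg2rad(63.9)),np.sin(np.deg2rad(63.9))])
q=c+u*(-240);go(*q,80,63.9)"
```

```text
-230 blade z 79.1 y [-14.  14.] rim z by y []
-220 blade z 77.3 y [-12.4   9.4] rim z by y []
-210 blade z 71.0 y [-9.9  6.7] rim z by y []
-200 blade z 70.6 y [-8.6  5.4] rim z by y []
-190 blade z 70.6 y [-8.5  5.3] rim z by y []
-180 blade z 70.5 y [-8.7  5.4] rim z by y []
-170 blade z 70.4 y [-8.5  5.3] rim z by y []
-160 blade z 70.4 y [-8.7  5.3] rim z by y []
-150 blade z 70.4 y [-8.8  5. ] rim z by y []
-140 blade z 70.4 y [-8.7  5.2] rim z by y []
-130 blade z 70.3 y [-8.9  5. ] rim z by y []
t 4.35 tcp [483.9 -78.6  82.1] yaw 63.7 gap 18.9 F [-0.  -0.6 -1.2] | d [0.0003, -0.0007, 0.0021] tw [0.09, -0.01, -0.19]
```

View pics/w2.png

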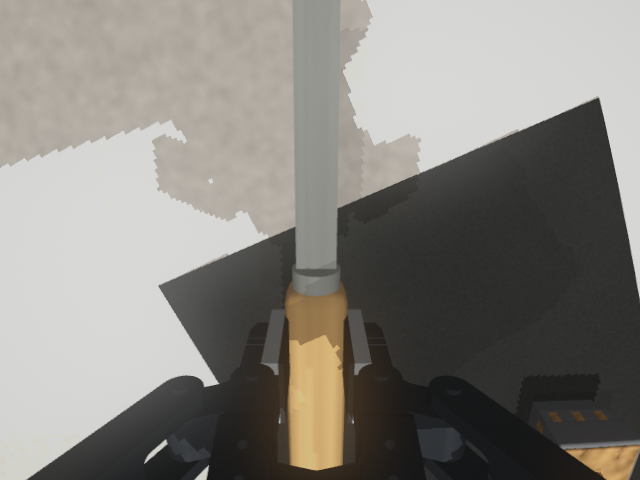

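move_arm(
  series=[
    {"twist": [0,0,-0.2],"delta_pos": [0,-0.0015,0.01],"grip": 0.0},
    {"twist": [0,0,-0.2],"delta_pos": [0,-0.0015,0.018],"grip": 0.0},
    {"twist": [0,0,-0.2],"delta_pos": [0,-0.0015,0.018],"grip": 0.0},
    {"twist": [0,0,-0.2],"delta_pos": [0,-0.0015,0.018],"grip": 0.0},
  ],
)

```text
time_s: 4.75
tcp_pos: [482.0, -77.4, 62.8]
orientation: [[0.437, 0.899, -0.001], [0.899, -0.437, 0.0], [-0.0, -0.001, -1.0]]
wrist_force: [-0.6, 0.2, -1.0]
finger_gap: 18.7
finger_force: 108.1
```

```bash
python3 - <<'E'
from h import *
c=np.array([589,137.5]);a=np.deg2rad(63.9);R=np.array([[np.cos(a),-np.sin(a)],[np.sin(a),np.cos(a)]])
for n in('scene','side'):
    im,d,p=cap(n);save(n+'3',im[100:300,150:450].repeat(2,0).repeat(2,1));P=cloud(p,d);Q=np.dstack([(P[...,:2]-c)@R,P[...,2]])
    for x in range(-200,-86,8):
        s=Q[(abs(Q[...,0]-x)<4)&(abs(Q[...,1])<15)&(Q[...,2]>35)&(Q[...,2]<70)]
        if len(s)>3: print(n,x,len(s),np.percentile(s[:,2],[10,50,90]).round(1),np.percentile(s[:,1],[2,50,98]).round(1))
    s=Q[(abs(Q[...,0]+99.5)<3)&(abs(abs(Q[...,1])-60)<30)&(Q[...,2]>54)&(Q[...,2]<65)];print('rim',np.median(s[:,2]) if len(s) else 0)
    e=im[...]
c3=c+R@np.array([-240,0]);go(*c3,64,63.9)
E
```

```text
scene -200 25 [48.7 50.2 51.8] [-5.   0.7  8.9]
scene -192 27 [48.6 50.  51.5] [-4.9  1.  10. ]
scene -184 27 [48.4 49.7 51.6] [-4.8  1.7 10. ]
scene -176 26 [48.1 50.  51.8] [-5.   1.5  9.7]
scene -168 26 [48.9 50.3 51.7] [-5.6  0.1  9.3]
scene -160 27 [48.3 50.  51.6] [-5.   3.   9.2]
scene -152 23 [48.8 50.  51.1] [-5.6  2.7  9.4]
scene -144 25 [48.  49.7 51.4] [-4.4  1.3  8.7]
scene -136 26 [48.6 50.  51.5] [-4.8  1.5  9.2]
scene -128 23 [48.4 49.6 51.5] [-4.8  1.2 10.1]
scene -104 17 [37.1 44.3 49.2] [-10.    0.8  13.3]
scene -96 87 [38.6 47.9 59.6] [-13.6   0.9  14.4]
scene -88 56 [47.7 59.3 61. ] [-13.8   2.9  14.6]
rim 58.90124814623755
side -200 36 [48.4 49.7 51.1] [-3.8  3.6  9.7]
side -192 34 [48.4 49.8 51. ] [-3.9  3.4 10.4]
side -184 36 [48.6 49.8 51.2] [-4.7  3.4  9.6]
side -176 35 [48.2 49.5 50.9] [-3.8  4.5 10.3]
side -168 34 [48.3 49.7 50.9] [-3.9  3.2 10.2]
side -160 36 [48.  49.3 50.4] [-4.5  2.9  9.7]
side -152 36 [48.  49.6 50.7] [-4.1  4.  10.4]
side -144 38 [48.1 49.4 50.7] [-3.6  4.1 10.4]
side -136 36 [48.1 49.5 50.7] [-4.   4.4  9.7]
side -128 22 [48.4 49.7 50.4] [-3.2  3.8  9.2]
rim 58.958870137652866
t 4.85 tcp [482.5 -77.4  63.3] yaw 64.1 gap 18.9 F [ 0.6 -1.  -1. ] | d [-0.0001, 0.0011, -0.0007] tw [0.01, -0.0, 0.17]
```

View pics/scene3.png

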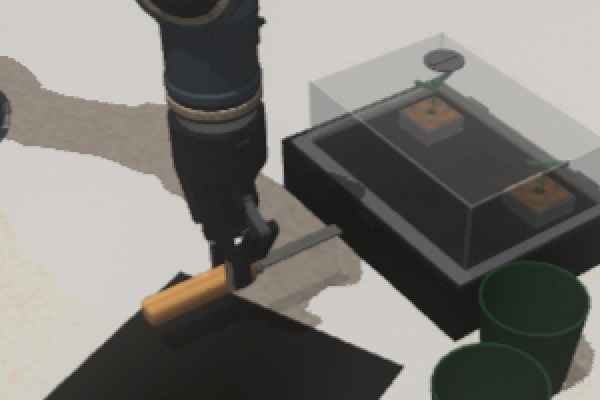

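move_arm(
  series=[
    {"twist": [0,0,0.1],"delta_pos": [0,0.001,-0.002],"grip": 0.0},
    {"twist": [0,0,0.1],"delta_pos": [0,0.001,-0.002],"grip": 0.0},
    {"twist": [0,0,0.1],"delta_pos": [0.015,0.001,-0.002],"grip": 0.0},
    {"twist": [0,0,0.1],"delta_pos": [0.022,0.001,-0.002],"grip": 0.0},
    {"twist": [0,0,0.1],"delta_pos": [0.028,0.001,-0.002],"grip": 0.0},
    {"twist": [0,0,0.1],"delta_pos": [0.034,0.001,-0.002],"grip": 0.0},
    {"twist": [0,0,0.1],"delta_pos": [0.039,0.001,-0.002],"grip": 0.0},
    {"twist": [0,0,0.1],"delta_pos": [0.039,0.001,-0.002],"grip": 0.0},
  ],
)

```text
time_s: 5.65
tcp_pos: [500.7, -42.0, 65.3]
orientation: [[0.438, 0.899, 0.0], [0.899, -0.438, 0.0], [0.001, 0.0, -1.0]]
wrist_force: [0.1, 0.0, -0.9]
finger_gap: 18.9
finger_force: 108.1
```

```bash
python3 - <<'E'
from h import *
im,d,p=cap('scene');save('scene4',cv2.resize(im[150:300,240:440],(800,600),interpolation=cv2.INTER_CUBIC))
c=np.array([589,137.5]);a=np.deg2rad(63.9);R=np.array([[np.cos(a),-np.sin(a)],[np.sin(a),np.cos(a)]])
c3=c+R@np.array([-200.5,0]);go(*c3,65,63.9)
E
```

```text
t 5.7 tcp [500.3 -42.6  65.3] yaw 64.0 gap 18.8 F [ 0.1  0.8 -1.3] | d [0.0003, 0.0004, 0.0003] tw [-0.0, 0.0, 0.11]
```

View pics/scene4.png

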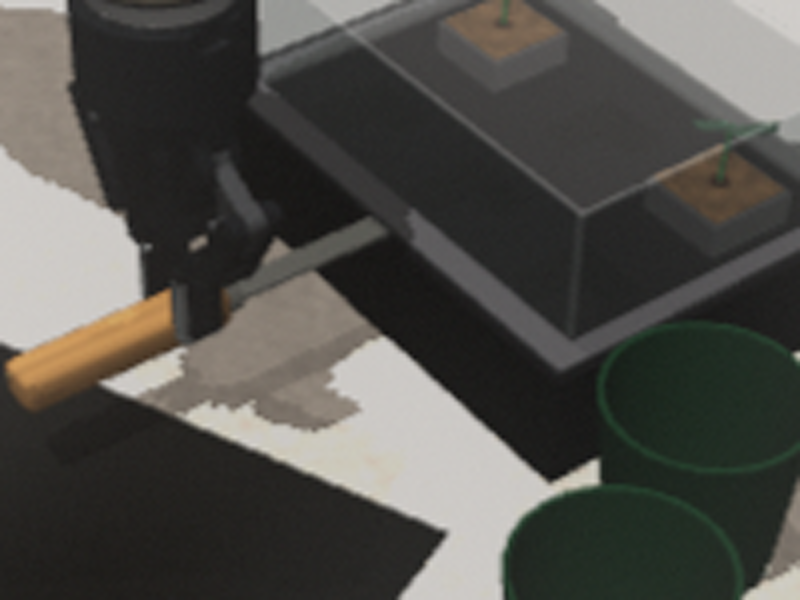

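move_arm(
  series=[
    {"twist": [0,0,0],"delta_pos": [0,0,-0.004],"grip": 0.0},
    {"twist": [0,0,0],"delta_pos": [0,0,-0.008],"grip": 0.0},
    {"twist": [0,0,0],"delta_pos": [0,0,-0.013],"grip": 0.0},
    {"twist": [0,0,0],"delta_pos": [0.0005,0,-0.018],"grip": 0.0},
    {"twist": [0,0,0],"delta_pos": [0.001,0,-0.023],"grip": 0.0},
    {"twist": [0,0,0],"delta_pos": [0.0015,0,-0.028],"grip": 0.0},
    {"twist": [0,0,0],"delta_pos": [0.0025,0,-0.033],"grip": 0.0},
    {"twist": [0,0,0],"delta_pos": [0.0025,0,-0.035],"grip": 0.0},
  ],
)

```text
time_s: 6.5
tcp_pos: [501.3, -40.9, 100.8]
orientation: [[0.439, 0.899, 0.0], [0.899, -0.439, -0.001], [-0.0, 0.0, -1.0]]
wrist_force: [-1.6, -0.9, -3.5]
finger_gap: 19.1
finger_force: 107.9
```

```bash
cat > lid.py <<'E'
from h import *
import sys
im,d,p=cap(sys.argv[1])
if len(sys.argv)>2: save(sys.argv[2],im)
P=cloud(p,d)
c=np.array([589,137.5]);a=np.deg2rad(63.9);R=np.array([[np.cos(a),-np.sin(a)],[np.sin(a),np.cos(a)]])
Q=np.dstack([(P[...,:2]-c)@R,P[...,2]])
s=Q[(abs(Q[...,1])>40)&(abs(Q[...,1])<140)&(Q[...,2]>68)&(Q[...,0]<400)&(Q[...,0]>-150)]
ra=np.hypot(s[:,0]-95.5,s[:,2]-56);an=np.arctan2(s[:,2]-56,95.5-s[:,0])
f=(ra>183)&(ra<196)
print('lip/corner angles pct (lip=theta, dome corner=theta+0.40)',np.percentile(an[f],[1,5,25,50,75,95,99]).round(3),f.sum())
go(500,-42,65,63.9)
E
python3 lid.py scene
```

```text
lip/corner angles pct (lip=theta, dome corner=theta+0.40) [0.168 0.175 0.191 0.527 0.56  0.581 0.587] 835
t 6.55 tcp [501.4 -40.9 100.9] yaw 64.0 gap 19.0 F [-1.4 -0.8 -2.3] | d [-0.0016, -0.0008, 0.0359] tw [0.04, 0.01, 0.08]
```

move_arm(
  series=[
    {"twist": [0,0,0],"delta_pos": [0.003,0,-0.0142],"grip": 0.0},
    {"twist": [0,0,0],"delta_pos": [0.0084,0,-0.0314],"grip": 0.0},
    {"twist": [0,0,0],"delta_pos": [0.0154,0,-0.0481],"grip": 0.0},
    {"twist": [0,0,0],"delta_pos": [0.0241,0,-0.064],"grip": 0.0},
    {"twist": [0,0,0],"delta_pos": [0.0343,0,-0.0789],"grip": 0.0},
    {"twist": [0,0,0],"delta_pos": [0.046,0,-0.0927],"grip": 0.0},
    {"twist": [0,0,0],"delta_pos": [0.059,0,-0.1053],"grip": 0.0},
    {"twist": [0,0,0],"delta_pos": [0.0731,0,-0.1166],"grip": 0.0},
  ],
)

```text
time_s: 7.35
tcp_pos: [533.7, 24.8, 217.7]
orientation: [[0.44, 0.898, 0.0], [0.898, -0.44, -0.001], [-0.001, 0.001, -1.0]]
wrist_force: [-0.6, -2.3, -0.8]
finger_gap: 18.9
finger_force: 108.4
```

```bash
python3 lid.py scene scene5
```

```text
lip/corner angles pct (lip=theta, dome corner=theta+0.40) [0.945 0.948 1.248 1.293 1.321 1.342 1.348] 869
t 7.4 tcp [536.   28.3 219.9] yaw 64.1 gap 19.2 F [ 0.2  1.2 -0.3] | d [-0.0796, -0.0023, 0.1545] tw [0.25, -0.26, 0.2]
```

View pics/scene5.png

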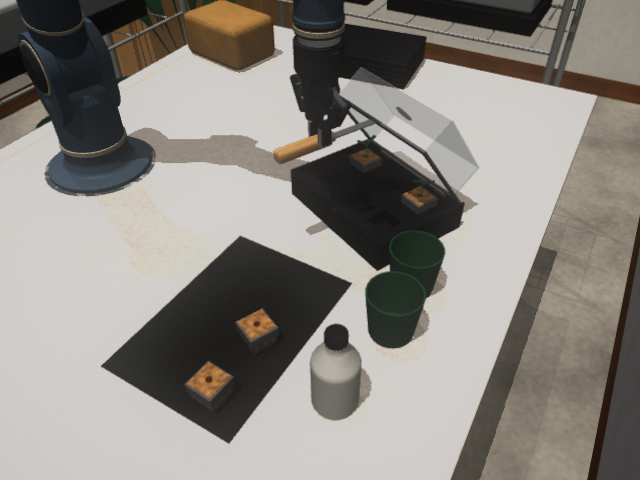

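move_arm(
  series=[
    {"twist": [0,0,0],"delta_pos": [0.0152,0,-0.0098],"grip": 0.0},
    {"twist": [0,0,0],"delta_pos": [0.0314,0,-0.018],"grip": 0.0},
    {"twist": [0,0,0],"delta_pos": [0.0482,0,-0.0245],"grip": 0.0},
    {"twist": [0,0,0],"delta_pos": [0.0657,0,-0.0294],"grip": 0.0},
    {"twist": [0,0,0],"delta_pos": [0.0835,0,-0.0325],"grip": 0.0},
    {"twist": [0,0,0],"delta_pos": [0.1015,0,-0.0337],"grip": 0.0},
    {"twist": [0,0,0],"delta_pos": [0.1196,0,-0.0332],"grip": 0.0},
    {"twist": [0,0,0],"delta_pos": [0.1286,0,-0.0323],"grip": 0.0},
  ],
)

```text
time_s: 8.2
tcp_pos: [590.2, 143.4, 248.9]
orientation: [[0.437, 0.9, -0.0], [0.9, -0.437, 0.001], [0.001, -0.001, -1.0]]
wrist_force: [-0.4, -0.5, -0.6]
finger_gap: 18.6
finger_force: 108.5
```

```bash
python3 lid.py scene; python3 lid.py side
```

```text
lip/corner angles pct (lip=theta, dome corner=theta+0.40) [1.694 1.699 1.71  2.009 2.062 2.096 2.106] 583
t 8.25 tcp [590.2 144.3 248.6] yaw 64.2 gap 19.2 F [-0.7  2.3 -1.2] | d [-0.2073, 0.0002, 0.1832] tw [-0.08, -0.11, 0.28]
lip/corner angles pct (lip=theta, dome corner=theta+0.40) [1.698 1.701 1.718 2.039 2.07  2.095 2.101] 1867
t 8.3 tcp [589.8 142.9 248.6] yaw 64.1 gap 19.1 F [ 0.2  0.2 -1.7] | d [-0.2058, 0.0001, 0.1834] tw [-0.09, -0.06, 0.24]
```

move_arm(
  series=[
    {"twist": [0,0,0],"delta_pos": [-0.1,0,0],"grip": 0.0},
    {"twist": [0,0,0],"delta_pos": [-0.1,0,0.0],"grip": 0.0},
    {"twist": [0,0,0],"delta_pos": [-0.26,0,0.0],"grip": 0.0},
    {"twist": [0,0,8],"delta_pos": [-0.26,0,0.0],"grip": 0.0},
    {"twist": [0,0,16],"delta_pos": [-0.26,0,0.05],"grip": 0.0},
    {"twist": [0,0,24],"delta_pos": [-0.26,0,0.1],"grip": 0.0},
    {"twist": [0,0,32],"delta_pos": [-0.26,0,0.15],"grip": 0.0},
    {"twist": [0,0,40],"delta_pos": [-0.26,0.0,0.15],"grip": 0.0},
  ],
)

```text
time_s: 9.1
tcp_pos: [472.1, -94.5, 95.6]
orientation: [[0.917, 0.398, -0.007], [0.398, -0.917, 0.001], [-0.006, -0.003, -1.0]]
wrist_force: [-0.6, -0.6, -1.8]
finger_gap: 18.9
finger_force: 108.5
```

```bash
python3 -c "
from h import *
go(510,-115,60,9.3)"
```

```text
t 9.1 tcp [472.1 -94.5  95.6] yaw 23.5 gap 18.9 F [-0.6 -0.6 -1.8] | d [0.0269, 0.034, 0.0353] tw [-0.14, 0.36, 14.16]
```

move_arm(
  series=[
    {"twist": [0,0,8],"delta_pos": [0.027,0.034,0.03],"grip": 0.0},
    {"twist": [0,0,14],"delta_pos": [0.027,0.034,0.05],"grip": 0.0},
    {"twist": [0,0,14],"delta_pos": [0.027,0.034,0.065],"grip": 0.0},
    {"twist": [0,0,14],"delta_pos": [0.027,0.034,0.068],"grip": 0.0},
    {"twist": [0,0,14],"delta_pos": [0.027,0.034,0.068],"grip": 0.0},
  ],
)

```text
time_s: 9.6
tcp_pos: [513.9, -113.2, 31.0]
orientation: [[0.985, 0.173, -0.001], [0.173, -0.985, 0.0], [-0.001, -0.0, -1.0]]
wrist_force: [-0.6, -0.7, -0.7]
finger_gap: 19.1
finger_force: 108.4
```

```bash
python3 -c "
from h import *
go(510,-115,23.0,9.3)"
```

```text
t 9.6 tcp [ 513.9 -113.2   31. ] yaw 10.0 gap 19.1 F [-0.6 -0.7 -0.7] | d [-0.0041, 0.0011, 0.008] tw [-0.02, 0.05, 0.67]
```

move_arm(
  series=[
    {"twist": [0,0,0],"delta_pos": [0,0,0.004],"grip": 0.0},
    {"twist": [0,0,0],"delta_pos": [0,0,0.0075],"grip": 0.0},
    {"twist": [0,0,0],"delta_pos": [0,0,0.0075],"grip": 0.0},
    {"twist": [0,0,0],"delta_pos": [0,0,0.0075],"grip": 0.05},
    {"twist": [0,0,0],"delta_pos": [0,0,0.0075],"grip": 0.05},
    {"twist": [0,0,0],"delta_pos": [0,0,0.0075],"grip": 0.05},
    {"twist": [0,0,0],"delta_pos": [0,0,-0.04],"grip": 0.075},
    {"twist": [0,0,0],"delta_pos": [0,0,-0.09],"grip": 0.075},
  ],
)

```text
time_s: 10.4
tcp_pos: [513.0, -112.8, 120.8]
orientation: [[0.985, 0.174, -0.005], [0.174, -0.985, 0.001], [-0.004, -0.002, -1.0]]
wrist_force: [0.9, -1.2, 0.3]
finger_gap: 74.5
finger_force: 0.0
```

```bash
python3 -c "
from h import *
go(510,-250,200,26)"
```

```text
t 10.4 tcp [ 513.  -112.8  120.8] yaw 10.0 gap 74.5 F [ 0.9 -1.2  0.3] | d [-0.0271, 0.1344, -0.0793] tw [-0.15, 0.22, -16.01]
```

```bash
python3 -c "
from h import *
go(570,-285,200,63.6)"
```

```text
t 10.4 tcp [ 513.  -112.8  120.8] yaw 10.0 gap 74.5 F [ 0.9 -1.2  0.3] | d [0.026, 0.1793, -0.0796] tw [-0.22, 0.17, -53.61]
```

move_arm(
  series=[
    {"twist": [0,0,-8],"delta_pos": [0.0,0.04,-0.04],"grip": 0.075},
    {"twist": [0,0,-16],"delta_pos": [0.026,0.08,-0.08],"grip": 0.075},
    {"twist": [0,0,-24],"delta_pos": [0.026,0.12,-0.08],"grip": 0.075},
    {"twist": [0,0,-32],"delta_pos": [0.026,0.15,-0.08],"grip": 0.075},
    {"twist": [0,0,-40],"delta_pos": [0.026,0.179,-0.08],"grip": 0.075},
    {"twist": [0,0,-48],"delta_pos": [0.026,0.179,-0.08],"grip": 0.075},
    {"twist": [0,0,-53.6],"delta_pos": [0.026,0.179,-0.08],"grip": 0.075},
    {"twist": [0,0,-53.6],"delta_pos": [0.026,0.179,-0.08],"grip": 0.075},
  ],
)

```text
time_s: 11.2
tcp_pos: [570.7, -285.3, 201.0]
orientation: [[0.446, 0.895, -0.0], [0.895, -0.446, 0.001], [0.0, -0.0, -1.0]]
wrist_force: [-0.3, 0.7, -0.5]
finger_gap: 74.8
finger_force: 0.0
```

```bash
python3 w.py w6; python3 -c "
from h import *
go(572,-241.4,120,63.6)"
```

```text
br [37, 0, 126, 118, 4110] z 20.0 [ 484.5 -119.4  102.1   22.8    9.6]
br [254, 134, 66, 65, 4048] z 44.1 [ 572.1 -241.5   42.7   42.4   64.1]
br [319, 272, 70, 61, 2690] z 44.2 [ 569.2 -352.9   41.5   42.    84.1]
t 11.25 tcp [ 570.7 -285.   201.1] yaw 63.5 gap 75.2 F [-0.7 -0.8  0.2] | d [0.0396, -0.0183, 0.0811] tw [-0.01, -0.02, -0.15]
```

View pics/w6.png

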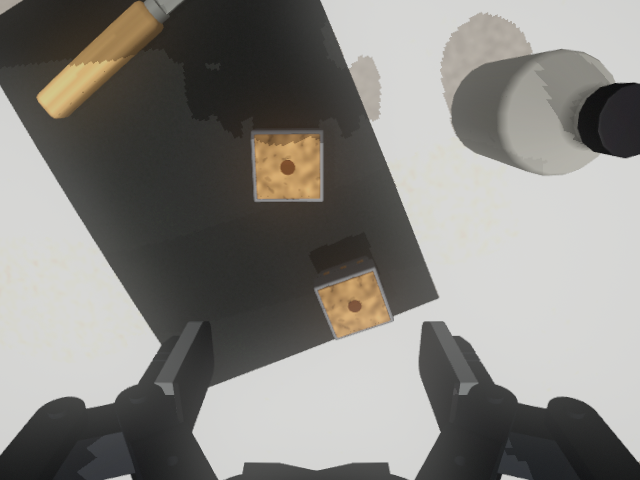

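move_arm(
  series=[
    {"twist": [0,0,-0.6],"delta_pos": [0.0396,-0.0183,0.0],"grip": 0.075},
    {"twist": [0,0,-0.6],"delta_pos": [0.0396,-0.0183,0.04],"grip": 0.075},
    {"twist": [0,0,-0.6],"delta_pos": [0.0396,-0.0183,0.08],"grip": 0.075},
    {"twist": [0,0,-0.6],"delta_pos": [0.0396,-0.0183,0.11],"grip": 0.075},
    {"twist": [0,0,-0.6],"delta_pos": [0.0396,-0.0183,0.11],"grip": 0.075},
    {"twist": [0,0,-0.6],"delta_pos": [0.0396,-0.0183,0.11],"grip": 0.075},
  ],
)

```text
time_s: 11.85
tcp_pos: [572.5, -241.1, 91.7]
orientation: [[0.436, 0.9, 0.0], [0.9, -0.436, 0.0], [0.0, 0.0, -1.0]]
wrist_force: [0.4, -0.1, 0.3]
finger_gap: 75.3
finger_force: 0.0
```

```bash
python3 w.py w7; python3 -c "
from h import *
go(572.1,-241.5,41,64.1)"
```

```text
br [0, 43, 132, 159, 7405] z 20.0 [ 489.8 -118.3   92.    22.5    9.9]
br [265, 250, 98, 86, 8080] z 44.1 [ 572.2 -241.4   43.6   42.5   64. ]
br [351, 426, 83, 54, 2521] z 44.0 [ 569.4 -349.    35.    42.7   82.7]
steel [112, 0, 100, 76, 2825] 12.0 [ 559.8 -105.6   51.3   16.6   11.4]
steel [540, 134, 82, 118, 1030] 10.2 [ 706.7 -259.    63.5   22.7   45.6]
t 11.9 tcp [ 573.4 -241.4   92.9] yaw 64.1 gap 75.4 F [-0.2  0.1  0.8] | d [-0.0007, -0.0013, 0.0519] tw [0.16, -0.02, 0.05]
```

move_arm(
  series=[
    {"twist": [0,0,0],"delta_pos": [0,-0.0005,0.03],"grip": 0.075},
    {"twist": [0,0,0],"delta_pos": [0,-0.0005,0.051],"grip": 0.075},
    {"twist": [0,0,0],"delta_pos": [0,-0.0005,0.051],"grip": 0.075},
    {"twist": [0,0,0],"delta_pos": [0,-0.0005,0.051],"grip": 0.04},
    {"twist": [0,0,0],"delta_pos": [0,-0.0005,0.051],"grip": 0.04},
    {"twist": [0,0,0],"delta_pos": [0,-0.0005,0.051],"grip": 0.04},
    {"twist": [0,0,0],"delta_pos": [0,-0.0005,0.051],"grip": 0.04},
    {"twist": [0,0,0],"delta_pos": [0,-0.0005,0.051],"grip": 0.04},
  ],
  squeeze=40,
)

```text
time_s: 12.7
tcp_pos: [573.5, -241.6, 42.8]
orientation: [[0.436, 0.9, 0.004], [0.9, -0.436, -0.002], [0.0, 0.005, -1.0]]
wrist_force: [-0.3, 0.4, 6.3]
finger_gap: 46.7
finger_force: 43.1
```

move_arm(
  series=[
    {"twist": [0,0,0],"delta_pos": [0,0,-0.03],"grip": 0.04},
    {"twist": [0,0,0],"delta_pos": [0,0,-0.08],"grip": 0.04},
    {"twist": [0,0,0],"delta_pos": [0,0,-0.13],"grip": 0.04},
    {"twist": [0,0,0],"delta_pos": [0.05,0,-0.15],"grip": 0.04},
    {"twist": [0,0,0],"delta_pos": [0.1,0,-0.15],"grip": 0.04},
    {"twist": [0,0,0],"delta_pos": [0.15,0,-0.15],"grip": 0.04},
  ],
)

```text
time_s: 13.3
tcp_pos: [636.6, -108.6, 192.8]
orientation: [[0.438, 0.899, 0.004], [0.899, -0.438, -0.001], [0.001, 0.004, -1.0]]
wrist_force: [1.0, 0.6, -1.3]
finger_gap: 47.1
finger_force: 42.3
```

```bash
python3 -c "
from h import *
go(570.5,99.8,130,63.9)
c=np.array([589,137.5]);a=np.deg2rad(63.9);R=np.array([[np.cos(a),-np.sin(a)],[np.sin(a),np.cos(a)]])
for x in(-250,-130): go(*(c+R@np.array([x,0])),150,63.9)
"
```

```text
t 13.3 tcp [ 636.6 -108.6  192.8] yaw 64.1 gap 47.1 F [ 1.   0.6 -1.3] | d [0.1585, -0.1509, 0.0623] tw [0.23, -0.04, 0.15]
t 13.3 tcp [ 636.6 -108.6  192.8] yaw 64.1 gap 47.1 F [ 1.   0.6 -1.3] | d [-0.0495, -0.1514, 0.0421] tw [0.23, -0.04, 0.15]
t 13.3 tcp [ 636.6 -108.6  192.8] yaw 64.1 gap 47.1 F [ 1.   0.6 -1.3] | d [0.0705, -0.151, 0.0422] tw [0.23, -0.04, 0.15]
```

move_arm(
  series=[
    {"twist": [0,0,0],"delta_pos": [0.03,-0.05,-0.02],"grip": 0.04},
    {"twist": [0,0,0],"delta_pos": [0.06,-0.1,-0.02],"grip": 0.04},
    {"twist": [0,0,0],"delta_pos": [0.09,-0.151,-0.02],"grip": 0.04},
    {"twist": [0,0,0],"delta_pos": [0.09,-0.151,-0.02],"grip": 0.04},
    {"twist": [0,0,0],"delta_pos": [0.09,-0.151,-0.02],"grip": 0.04},
  ],
)

```text
time_s: 13.8
tcp_pos: [536.3, 42.5, 211.5]
orientation: [[0.428, 0.904, 0.001], [0.904, -0.428, 0.001], [0.001, 0.0, -1.0]]
wrist_force: [0.0, -0.7, -0.8]
finger_gap: 46.9
finger_force: 42.2
```

```bash
cat > cells.py <<'E'
from h import *
import sys
im,d,p=cap('wrist');save(sys.argv[1],im);P=cloud(p,d)
c=np.array([589,137.5]);a=np.deg2rad(63.9);R=np.array([[np.cos(a),-np.sin(a)],[np.sin(a),np.cos(a)]])
Q=np.dstack([(P[...,:2]-c)@R,P[...,2]])
dk=Q[(abs(Q[...,0])<95)&(abs(Q[...,1])<130)&(abs(Q[...,2]-48)<4)]
print('deck z',np.median(dk[:,2]),len(dk))
v,u=np.mgrid[:480,:640]
D=(abs(Q[...,2]-np.median(dk[:,2]))<3)
for i,(x,y) in enumerate([(-42,-80),(-42,0),(-42,80),(42,-80),(42,0),(42,80)]):
    # edges of deck around the hole, along centre strips
    o=[]
    for ax in(0,1):
        b=1-ax;cc=(x,y)
        S=Q[D&(abs(Q[...,b]-cc[b])<14)&(abs(Q[...,ax]-cc[ax])<34)][:,ax]-cc[ax] if True else 0
        lo=S[S<0];hi=S[S>0]
        o.append((lo.max().round(1) if len(lo) else None,hi.min().round(1) if len(hi) else None,len(S)))
    # floor
    F=Q[(Q[...,2]>18)&(Q[...,2]<28)&(abs(Q[...,0]-x)<30)&(abs(Q[...,1]-y)<30)]
    print('cell',i,'x edges',o[0],'y edges',o[1],'floor pts',len(F),(F.min(0).round(1).tolist(),F.max(0).round(1).tolist()) if len(F)>50 else '')
T=np.array(readout.observe()['tcp_pos']);print('tcp prop',((T[:2]-c)@R).round(1))
E
python3 cells.py w8; python3 w.py w8b
```

```text
deck z 48.725604230429866 61794
cell 0 x edges (np.float64(-20.3), np.float64(23.0), 1547) y edges (np.float64(-22.3), np.float64(20.7), 1597) floor pts 3507 ([-63.3, -103.8, 20.1], [-18.5, -64.0, 28.0])
cell 1 x edges (np.float64(-20.8), np.float64(23.2), 1626) y edges (np.float64(-22.8), np.float64(20.7), 1649) floor pts 4021 ([-63.3, -23.1, 20.0], [-18.9, 21.4, 27.9])
cell 2 x edges (np.float64(-20.8), np.float64(22.7), 1605) y edges (np.float64(-22.7), np.float64(20.4), 1602) floor pts 3635 ([-63.7, 61.0, 19.8], [-19.4, 101.9, 27.9])
cell 3 x edges (np.float64(-22.3), None, 866) y edges (np.float64(-31.1), np.float64(22.7), 263) floor pts 0 
cell 4 x edges (np.float64(-20.8), None, 1000) y edges (np.float64(-22.5), np.float64(21.2), 383) floor pts 1451 ([24.8, -22.7, 20.0], [38.9, 21.3, 28.0])
cell 5 x edges (np.float64(-22.8), None, 841) y edges (np.float64(-24.2), np.float64(28.6), 210) floor pts 0 
tcp prop [-110.4    2.9]
br [148, 0, 73, 12, 842] z 68.0 [528.8 194.3   6.3  42.6  63.4]
br [425, 0, 73, 16, 1036] z 67.9 [672.5 124.8   8.1  42.5  66.2]
steel [418, 297, 61, 44, 947] 11.9 [600.6 -98.3  53.2  15.7   9.9]
steel [585, 379, 55, 48, 455] 10.0 [ 714.8 -254.8   65.    26.3   22.4]
```

View pics/w8.png

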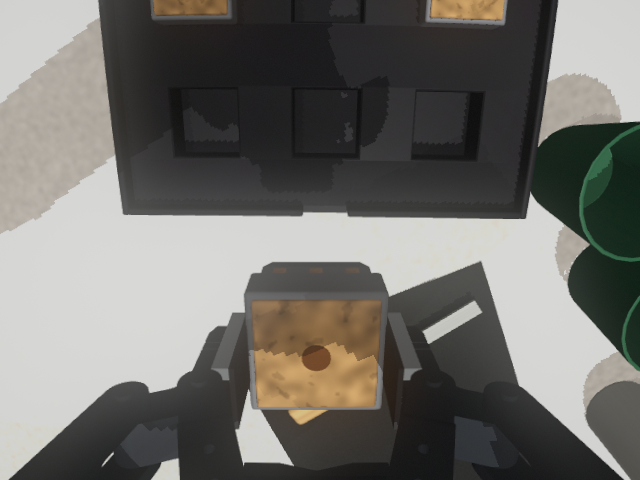

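```bash
cat > held.py <<'E'
from h import *
im,d,p=cap('wrist');s=readout.observe();P=cloud(p,d);hsv=cv2.cvtColor(im,cv2.COLOR_RGB2HSV)
T=(P-np.array(s['tcp_pos']))@np.array(s['orientation'])
m=(hsv[...,0]>6)&(hsv[...,0]<24)&(hsv[...,1]>90)&(abs(T[...,2])<15)&(abs(T[...,0])<40)&(abs(T[...,1])<40)
q=T[m];z=np.median(q[:,2]);q=q[abs(q[:,2]-z)<3];r=cv2.minAreaRect(q[:,:2].astype(np.float32))
print('held top in tool frame z',z.round(1),np.round(np.r_[r[0],r[1],r[2]],1),len(q))
A=np.c_[q[:,:2],np.ones(len(q))];print('tilt',np.linalg.lstsq(A,q[:,2],rcond=None)[0].round(3))
E
python3 held.py;python3 -c "
from h import *
go(571.9,100.4,110,63.8)"
```

```text
held top in tool frame z -1.6 [ 0.5  1.3 45.4 43.8 89.9] 13251
tilt [ 0.002  0.003 -1.608]
t 13.95 tcp [539.2  36.6 210.8] yaw 64.1 gap 46.9 F [ 0.4  0.5 -1.7] | d [0.0717, 0.0014, 0.1008] tw [0.09, 0.01, 0.33]
```

move_arm(
  series=[
    {"twist": [0,0,0.3],"delta_pos": [0.04,0.0008,0.05],"grip": 0.04},
    {"twist": [0,0,0.3],"delta_pos": [0.0713,0.0001,0.09],"grip": 0.04},
    {"twist": [0,0,0.3],"delta_pos": [0.0713,0.0001,0.1],"grip": 0.04},
    {"twist": [0,0,0.3],"delta_pos": [0.0713,0.0001,0.11],"grip": 0.04},
    {"twist": [0,0,0.3],"delta_pos": [0.0713,0.0001,0.11],"grip": 0.04},
    {"twist": [0,0,0.3],"delta_pos": [0.0713,0.0001,0.11],"grip": 0.04},
  ],
)

```text
time_s: 14.55
tcp_pos: [570.8, 99.9, 101.0]
orientation: [[0.443, 0.897, 0.001], [0.897, -0.443, -0.001], [-0.0, 0.001, -1.0]]
wrist_force: [-0.5, -0.6, -0.8]
finger_gap: 47.0
finger_force: 42.2
```

```bash
python3 cells.py w9;python3 held.py; python3 -c "
from h import *
go(570.5,100.5,64,63.8)"
```

```text
deck z 48.737492765732156 131596
cell 0 x edges (np.float64(-19.5), np.float64(22.7), 2897) y edges (np.float64(-22.1), np.float64(20.7), 2902) floor pts 4780 ([-63.7, -104.1, 20.4], [-25.8, -65.8, 28.0])
cell 1 x edges (None, np.float64(22.6), 1503) y edges (np.float64(-22.9), np.float64(21.3), 845) floor pts 1716 ([-38.5, -23.0, 20.5], [-26.9, 21.2, 27.4])
cell 2 x edges (np.float64(-20.5), np.float64(22.3), 2916) y edges (np.float64(-22.8), np.float64(19.7), 2932) floor pts 4740 ([-64.5, 64.0, 20.8], [-26.6, 101.9, 28.0])
cell 3 x edges (np.float64(-25.0), np.float64(27.6), 2522) y edges (None, np.float64(22.1), 2086) floor pts 0 
cell 4 x edges (np.float64(-20.8), np.float64(22.9), 4482) y edges (np.float64(-22.7), np.float64(20.8), 4482) floor pts 10199 ([20.9, -23.2, 20.1], [65.3, 21.4, 28.0])
cell 5 x edges (np.float64(-25.5), np.float64(27.0), 2532) y edges (np.float64(-23.8), np.float64(33.8), 1813) floor pts 0 
tcp prop [-41.5  -0.3]
held top in tool frame z -1.1 [-0.5  1.2 47.2 44.2 89.7] 13293
tilt [ 0.002  0.004 -1.058]
t 14.65 tcp [571.  100.4 101.7] yaw 63.7 gap 46.9 F [ 0.4 -0.1 -0.6] | d [-0.0001, -0.0006, 0.0377] tw [0.15, -0.06, -0.05]
```

move_arm(
  series=[
    {"twist": [0,0,0],"delta_pos": [0.0005,-0.0005,0.008],"grip": 0.04},
    {"twist": [0,0,0],"delta_pos": [0.0005,-0.0005,0.016],"grip": 0.04},
    {"twist": [0,0,0],"delta_pos": [0.0005,-0.0005,0.022],"grip": 0.04},
    {"twist": [0,0,0],"delta_pos": [0.0005,-0.0005,0.027],"grip": 0.04},
    {"twist": [0,0,0],"delta_pos": [0.0005,-0.0005,0.031],"grip": 0.04},
    {"twist": [0,0,0],"delta_pos": [0.0005,-0.0005,0.034],"grip": 0.04},
    {"twist": [0,0,0],"delta_pos": [0.0005,-0.0005,0.037],"grip": 0.04},
    {"twist": [0,0,0],"delta_pos": [0.0005,-0.0005,0.037],"grip": 0.04},
  ],
)

```text
time_s: 15.45
tcp_pos: [570.7, 101.9, 66.6]
orientation: [[0.441, 0.898, 0.002], [0.898, -0.441, -0.003], [-0.001, 0.003, -1.0]]
wrist_force: [-3.7, -5.7, 23.2]
finger_gap: 47.0
finger_force: 45.1
```

```bash
python3 held.py; python3 -c "
from h import *
go(570.5,100.5,64,63.8)"
```

```text
held top in tool frame z -1.5 [-0.4  1.  44.  47.7  0.3] 13392
tilt [ 1.000e-03  5.000e-03 -1.434e+00]
t 15.5 tcp [570.7 101.9  66.6] yaw 63.9 gap 46.8 F [-3.9 -4.6 24.3] | d [-0.0013, 0.0004, 0.0026] tw [0.18, 0.07, 0.06]
```

move_arm(
  series=[
    {"twist": [0,0,0],"delta_pos": [-0.001,0,0],"grip": 0.062},
    {"twist": [0,0,0],"delta_pos": [-0.001,0,0],"grip": 0.062},
    {"twist": [0,0,0],"delta_pos": [-0.001,0,0],"grip": 0.062},
    {"twist": [0,0,0],"delta_pos": [-0.001,0,-0.03],"grip": 0.062},
    {"twist": [0,0,0],"delta_pos": [-0.001,0,-0.08],"grip": 0.075},
    {"twist": [0,0,0],"delta_pos": [-0.03,0,-0.13],"grip": 0.075},
    {"twist": [0,0,0],"delta_pos": [-0.06,0,-0.14],"grip": 0.075},
    {"twist": [0,0,0],"delta_pos": [-0.06,0,-0.14],"grip": 0.075},
  ],
)

```text
time_s: 16.3
tcp_pos: [543.2, 44.3, 205.3]
orientation: [[0.446, 0.895, 0.003], [0.895, -0.446, -0.003], [-0.002, 0.004, -1.0]]
wrist_force: [-0.2, -1.5, -0.2]
finger_gap: 75.2
finger_force: 0.0
```

```bash
python3 w.py w10; python3 lid.py side; python3 m.py | grep br; python3 -c "
from h import *
go(569.4,-352.5,150,84.2)"
```

```text
br [135, 0, 76, 25, 1772] z 68.1 [530.  197.   13.   42.8  62.4]
br [418, 0, 75, 22, 1594] z 68.0 [673.4 126.6  11.5  42.7  65.1]
br [278, 96, 72, 72, 5055] z 68.1 [571.2 101.1  42.1  42.3  63.6]
br [286, 362, 103, 70, 2215] z 19.5 [ 484.  -117.9  102.2   22.     9.8]
steel [443, 304, 36, 30, 517] 11.9 [612.9 -96.6  27.7  15.6   9. ]
steel [379, 335, 42, 35, 589] 11.9 [ 556.3 -105.8   42.4   17.8   11.9]
steel [592, 383, 48, 29, 351] 10.1 [ 721.9 -246.4   48.4   12.3    3.6]
lip/corner angles pct (lip=theta, dome corner=theta+0.40) [1.698 1.701 1.719 2.039 2.07  2.095 2.102] 1872
t 16.4 tcp [542.8  47.8 203. ] yaw 63.8 gap 75.0 F [-0.4 -0.3  0.7] | d [-0.0994, 0.0013, 0.1381] tw [-0.01, 0.01, -0.12]
 br [352, 149, 28, 16, 244] z 67.3 [535.4 211.6  42.   47.2  62. ]
 br [342, 181, 30, 19, 317] z 67.2 [569.8 102.2  43.1  43.6  64.9]
 br [404, 186, 32, 20, 332] z 67.1 [679.4 142.5  44.1  45.1  67.7]
 br [226, 256, 58, 26, 799] z 18.4 [ 483.1 -118.5  101.6   23.2    9.9]
 br [187, 362, 44, 37, 843] z 43.2 [ 567.1 -352.5   43.5   44.3   83.2]
 br [207, 346, 37, 32, 716] z 66.7 [534.7 210.5  41.7  43.3  64.6]
t 16.5 tcp [542.7  49.3 202.2] yaw 63.9 gap 75.1 F [ 0.6  0.2 -0.3] | d [-0.3492, 0.2006, 0.0518] tw [-0.12, -0.01, -20.26]
```

move_arm(
  series=[
    {"twist": [0,0,-5],"delta_pos": [-0.175,0.1,0],"grip": 0.075},
    {"twist": [0,0,-10],"delta_pos": [-0.175,0.1,0],"grip": 0.075},
    {"twist": [0,0,-15],"delta_pos": [-0.175,0.1,0],"grip": 0.075},
    {"twist": [0,0,-20.2],"delta_pos": [-0.175,0.1,0],"grip": 0.075},
    {"twist": [0,0,-20.2],"delta_pos": [-0.349,0.2,0],"grip": 0.075},
    {"twist": [0,0,-20.2],"delta_pos": [-0.349,0.2,0],"grip": 0.075},
    {"twist": [0,0,-20.2],"delta_pos": [-0.349,0.2,0],"grip": 0.075},
    {"twist": [0,0,-20.2],"delta_pos": [-0.349,0.2,0],"grip": 0.075},
  ],
)

```text
time_s: 17.3
tcp_pos: [569.5, -351.3, 201.5]
orientation: [[0.101, 0.995, -0.001], [0.995, -0.101, 0.002], [0.002, -0.002, -1.0]]
wrist_force: [0.6, 0.3, 0.3]
finger_gap: 75.0
finger_force: 0.0
```

```bash
python3 -c "
from h import *
go(569.2,-352.7,100,84.2)"
```

```text
t 17.3 tcp [ 569.5 -351.3  201.5] yaw 84.2 gap 75.0 F [0.6 0.3 0.3] | d [-0.0016, -0.0, 0.1015] tw [-0.09, -0.12, -0.01]
```

move_arm(
  series=[
    {"twist": [0,0,0],"delta_pos": [-0.0015,0,0.05],"grip": 0.075},
    {"twist": [0,0,0],"delta_pos": [-0.0015,0,0.1],"grip": 0.075},
    {"twist": [0,0,0],"delta_pos": [-0.0015,0,0.11],"grip": 0.075},
    {"twist": [0,0,0],"delta_pos": [-0.0015,0,0.11],"grip": 0.075},
    {"twist": [0,0,0],"delta_pos": [-0.0015,0,0.11],"grip": 0.075},
  ],
)

```text
time_s: 17.8
tcp_pos: [570.9, -351.6, 95.0]
orientation: [[0.102, 0.995, 0.003], [0.995, -0.102, -0.001], [-0.0, 0.003, -1.0]]
wrist_force: [0.0, 0.1, 0.7]
finger_gap: 75.1
finger_force: 0.0
```

```bash
python3 w.py w11; python3 -c "
from h import *
go(569.2,-352.7,41,84.2)"
```

```text
br [263, 251, 95, 84, 7375] z 44.1 [ 569.1 -353.2   42.4   42.5   84.8]
steel [540, 15, 58, 141, 1024] 10.3 [ 701.8 -275.1   65.5   26.1   88.8]
t 17.85 tcp [ 571.1 -352.    95.9] yaw 84.2 gap 75.1 F [-0.5  0.1  0. ] | d [-0.0008, -0.0021, 0.0548] tw [0.25, 0.07, -0.05]
```

move_arm(
  series=[
    {"twist": [0,0,-0.6],"delta_pos": [-0.0012,-0.002,0.03],"grip": 0.075},
    {"twist": [0,0,-0.6],"delta_pos": [-0.0012,-0.002,0.054],"grip": 0.075},
    {"twist": [0,0,-0.6],"delta_pos": [-0.0012,-0.002,0.054],"grip": 0.075},
    {"twist": [0,0,-0.6],"delta_pos": [-0.0012,-0.002,0.054],"grip": 0.04},
    {"twist": [0,0,-0.6],"delta_pos": [-0.0012,-0.002,0.054],"grip": 0.04},
    {"twist": [0,0,-0.6],"delta_pos": [-0.0012,-0.002,0.054],"grip": 0.04},
    {"twist": [0,0,-0.6],"delta_pos": [-0.0012,-0.002,0.054],"grip": 0.04},
    {"twist": [0,0,-0.6],"delta_pos": [-0.0012,-0.002,0.054],"grip": 0.04},
  ],
  squeeze=40,
)

```text
time_s: 18.65
tcp_pos: [568.7, -353.9, 42.2]
orientation: [[0.093, 0.996, 0.004], [0.996, -0.093, -0.002], [-0.002, 0.005, -1.0]]
wrist_force: [-0.7, 0.4, 6.7]
finger_gap: 47.0
finger_force: 43.3
```

move_arm(
  series=[
    {"twist": [0,0,0],"delta_pos": [0,0,-0.04],"grip": 0.04},
    {"twist": [0,0,0],"delta_pos": [0,0,-0.09],"grip": 0.04},
    {"twist": [0,0,0],"delta_pos": [0,0,-0.14],"grip": 0.04},
    {"twist": [0,0,0],"delta_pos": [0,0,-0.16],"grip": 0.04},
  ],
)

```text
time_s: 19.05
tcp_pos: [569.3, -353.9, 206.1]
orientation: [[0.093, 0.996, 0.009], [0.996, -0.093, -0.005], [-0.004, 0.009, -1.0]]
wrist_force: [1.3, -0.2, -0.2]
finger_gap: 47.0
finger_force: 42.5
```

```bash
python3 -c "
from h import *
c=np.array([589,137.5]);a=np.deg2rad(63.9);R=np.array([[np.cos(a),-np.sin(a)],[np.sin(a),np.cos(a)]])
print(c+R@np.array([-41.3,-80.5]),c+R@np.array([-41.3,80]))
go(*(c+R@np.array([-41.3,80])),200,63.8)
go(*(c+R@np.array([-41.3,-80])),200,63.8)"
```

```text
[643.12173213  64.99635795] [498.98830622 135.60659471]
t 19.05 tcp [ 569.3 -353.9  206.1] yaw 84.7 gap 47.0 F [ 1.3 -0.2 -0.2] | d [0.4809, -0.1154, 0.0031] tw [0.56, 0.13, 20.88]
t 19.05 tcp [ 569.3 -353.9  206.1] yaw 84.7 gap 47.0 F [ 1.3 -0.2 -0.2] | d [0.4242, 0.0342, 0.0047] tw [0.56, 0.13, 20.88]
```

move_arm(
  series=[
    {"twist": [0,0,7],"delta_pos": [0.4,-0.095,0],"grip": 0.04},
    {"twist": [0,0,14],"delta_pos": [0.4,-0.095,0],"grip": 0.04},
    {"twist": [0,0,20.9],"delta_pos": [0.4,-0.095,0],"grip": 0.04},
    {"twist": [0,0,20.9],"delta_pos": [0.4,-0.095,0],"grip": 0.04},
    {"twist": [0,0,20.9],"delta_pos": [0.4,-0.095,0],"grip": 0.04},
    {"twist": [0,0,20.9],"delta_pos": [0.4,-0.095,0],"grip": 0.04},
    {"twist": [0,0,20.9],"delta_pos": [0.4,-0.095,0],"grip": 0.04},
    {"twist": [0,0,20.9],"delta_pos": [0.4,-0.095,0],"grip": 0.04},
  ],
)

```text
time_s: 19.85
tcp_pos: [510.3, 44.7, 200.2]
orientation: [[0.442, 0.897, 0.002], [0.897, -0.442, -0.001], [0.0, 0.002, -1.0]]
wrist_force: [0.6, 0.6, -0.8]
finger_gap: 47.0
finger_force: 42.4
```

```bash
python3 -c "
from h import *
go(499,135.6,102,63.8)"
```

```text
t 19.85 tcp [510.3  44.7 200.2] yaw 63.8 gap 47.0 F [ 0.6  0.6 -0.8] | d [0.0765, -0.0505, 0.0981] tw [0.11, -0.02, -0.03]
```

move_arm(
  series=[
    {"twist": [0,0,0],"delta_pos": [0.04,-0.025,0.0],"grip": 0.04},
    {"twist": [0,0,0],"delta_pos": [0.0765,-0.0505,0.03],"grip": 0.04},
    {"twist": [0,0,0],"delta_pos": [0.0765,-0.0505,0.07],"grip": 0.04},
    {"twist": [0,0,0],"delta_pos": [0.0765,-0.0505,0.09],"grip": 0.04},
    {"twist": [0,0,0],"delta_pos": [0.0765,-0.0505,0.098],"grip": 0.04},
    {"twist": [0,0,0],"delta_pos": [0.0765,-0.0505,0.098],"grip": 0.04},
    {"twist": [0,0,0],"delta_pos": [0.0765,-0.0505,0.098],"grip": 0.04},
  ],
)

```text
time_s: 20.55
tcp_pos: [500.4, 133.8, 102.5]
orientation: [[0.443, 0.897, 0.002], [0.897, -0.443, 0.001], [0.002, 0.002, -1.0]]
wrist_force: [-0.0, 0.2, -1.1]
finger_gap: 46.7
finger_force: 42.4
```

```bash
python3 cells.py w12|grep -E "cell [024]|prop";python3 held.py; python3 -c "
from h import *
go(499,135.6,65.5,63.8)"
```

```text
cell 0 x edges (np.float64(-19.7), np.float64(23.2), 1253) y edges (None, np.float64(20.5), 1297) floor pts 2416 ([-63.5, -104.2, 20.3], [-27.0, -74.4, 28.0])
cell 2 x edges (None, np.float64(22.7), 1510) y edges (np.float64(-23.1), np.float64(21.0), 975) floor pts 1847 ([-39.5, 57.0, 20.7], [-26.8, 101.3, 27.7])
cell 4 x edges (np.float64(-20.6), np.float64(22.7), 4154) y edges (np.float64(-21.7), np.float64(20.8), 4252) floor pts 8206 ([20.7, -23.9, 20.0], [65.4, 14.5, 28.0])
tcp prop [-42.3  77.8]
held top in tool frame z -1.9 [ 0.1  2.1 43.8 45.4  0.3] 13359
tilt [-1.000e-03  4.000e-03 -1.922e+00]
t 20.65 tcp [500.5 133.8 102.7] yaw 63.7 gap 46.8 F [-0.4 -0.1 -0.8] | d [0.0009, -0.0022, 0.0372] tw [0.14, -0.1, -0.07]
```

move_arm(
  series=[
    {"twist": [0,0,0],"delta_pos": [0.001,-0.003,0.004],"grip": 0.04},
    {"twist": [0,0,0],"delta_pos": [0.001,-0.003,0.01],"grip": 0.04},
    {"twist": [0,0,0],"delta_pos": [0.001,-0.003,0.018],"grip": 0.04},
    {"twist": [0,0,0],"delta_pos": [0.001,-0.003,0.024],"grip": 0.04},
    {"twist": [0,0,0],"delta_pos": [0.001,-0.003,0.029],"grip": 0.04},
    {"twist": [0,0,0],"delta_pos": [0.001,-0.003,0.033],"grip": 0.04},
    {"twist": [0,0,0],"delta_pos": [0.001,-0.003,0.037],"grip": 0.04},
    {"twist": [0,0,0],"delta_pos": [0.001,-0.003,0.038],"grip": 0.04},
  ],
)

```text
time_s: 21.45
tcp_pos: [498.3, 135.7, 66.0]
orientation: [[0.442, 0.897, 0.002], [0.897, -0.442, -0.003], [-0.002, 0.003, -1.0]]
wrist_force: [-5.0, -6.4, 34.5]
finger_gap: 47.1
finger_force: 46.4
```

```bash
python3 held.py; python3 -c "
from h import *
go(499,135.6,65.5,63.8)"
```

```text
held top in tool frame z -2.0 [-0.2  1.  44.6 47.6  0.3] 13544
tilt [ 0.     0.004 -2.027]
t 21.5 tcp [498.3 135.7  66. ] yaw 63.8 gap 47.3 F [-2.6 -5.2 24.9] | d [0.0003, 0.0007, 0.0005] tw [0.19, 0.08, -0.04]
```

move_arm(
  series=[
    {"twist": [0,0,0],"delta_pos": [-0.001,0,-0.001],"grip": 0.062},
    {"twist": [0,0,0],"delta_pos": [-0.001,0,-0.001],"grip": 0.062},
    {"twist": [0,0,0],"delta_pos": [-0.001,0,-0.001],"grip": 0.062},
    {"twist": [0,0,0],"delta_pos": [-0.001,0,-0.03],"grip": 0.062},
    {"twist": [0,0,0],"delta_pos": [-0.001,0,-0.08],"grip": 0.062},
    {"twist": [0,0,0],"delta_pos": [-0.03,0.03,-0.13],"grip": 0.03},
    {"twist": [0,0,0],"delta_pos": [-0.06,0.04,-0.14],"grip": 0.0},
    {"twist": [0,0,0],"delta_pos": [-0.06,0.04,-0.14],"grip": 0.0},
  ],
)

```text
time_s: 22.3
tcp_pos: [508.2, 58.9, 205.3]
orientation: [[0.45, 0.893, 0.004], [0.893, -0.45, -0.003], [-0.001, 0.005, -1.0]]
wrist_force: [-0.6, -0.9, -0.3]
finger_gap: 18.5
finger_force: 0.0
```

```bash
python3 w.py w13; python3 lid.py side s13; python3 m.py | grep -E "br|s"
python3 -c "
from h import *
c=np.array([589,137.5]);a=np.deg2rad(63.9);R=np.array([[np.cos(a),-np.sin(a)],[np.sin(a),np.cos(a)]])
for t in('scene','side'):
    im,d,p=cap(t);P=cloud(p,d);Q=np.dstack([(P[...,:2]-c)@R,P[...,2]])
    s=Q[(Q[...,2]>100)&(abs(Q[...,1])<150)&(Q[...,0]>90)&(Q[...,0]<260)];print(t,s.min(0).round(),s.max(0).round())
for x in(0,200): go(*(c+R@np.array([x,0])),300,63.9)"
```

```text
br [199, 0, 77, 19, 1400] z 68.0 [529.5 195.8   9.8  42.5  62.7]
br [482, 0, 74, 19, 1298] z 67.9 [672.8 126.   10.   43.3  65.2]
br [340, 92, 72, 72, 5043] z 68.0 [571.  101.   42.1  42.5  63.7]
br [206, 95, 73, 72, 5008] z 68.1 [499.  135.4  42.2  42.7  63.3]
br [397, 359, 35, 26, 307] z 18.5 [ 523.5 -111.4   22.5   22.3   12.6]
br [327, 397, 24, 33, 351] z 17.8 [ 443.1 -124.7   20.3   21.     7.4]
steel [422, 300, 100, 66, 1522] 11.8 [ 580.6 -101.2   93.4   17.6   10.1]
lip/corner angles pct (lip=theta, dome corner=theta+0.40) [1.698 1.701 1.718 2.039 2.07  2.095 2.101] 1851
t 22.4 tcp [506.1  63.6 203. ] yaw 63.6 gap 3.7 F [-0.4  0.5 -0.4] | d [-0.0972, 0.0415, 0.138] tw [-0.02, 0.01, -0.28]
scene
 br [352, 149, 28, 15, 234] z 67.1 [535.4 212.3  44.5  46.1  65.6]
 br [317, 162, 29, 17, 267] z 67.3 [498.6 136.3  45.2  45.5  63.5]
 br [342, 181, 31, 19, 317] z 67.1 [569.8 101.5  44.4  47.3  67.5]
 br [404, 186, 32, 20, 332] z 67.1 [679.3 142.2  44.5  43.9  63.3]
 br [226, 256, 58, 26, 803] z 18.3 [ 482.6 -118.7  103.3   23.9   10.2]
side
 br [207, 346, 37, 31, 714] z 66.7 [534.2 210.7  42.1  43.1  63.6]
scene [ 101. -132.  100.] [195. 135. 247.]
side [ 101. -132.  100.] [191. 134. 247.]
t 22.6 tcp [505.6  65.9 202.1] yaw 63.9 gap -0.1 F [-0.5 -0.1 -0.2] | d [0.1009, 0.0433, -0.098] tw [-0.13, 0.03, 0.03]
t 22.6 tcp [505.6  65.9 202.1] yaw 63.9 gap -0.1 F [-0.5 -0.1 -0.2] | d [0.3009, 0.0434, -0.0981] tw [-0.13, 0.03, 0.03]
```

View pics/s13.png

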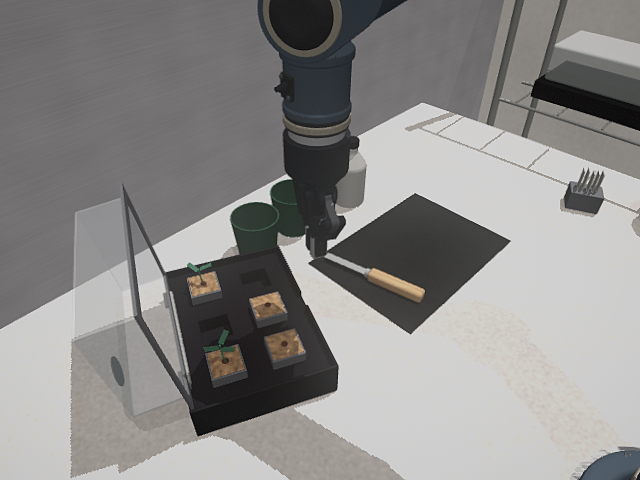

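move_arm(
  series=[
    {"twist": [0,0,0],"delta_pos": [0,0.02,-0.045],"grip": 0},
    {"twist": [0,0,0],"delta_pos": [0,0.043,-0.09],"grip": 0},
    {"twist": [0,0,0],"delta_pos": [0.0,0.043,-0.128],"grip": 0},
    {"twist": [0,0,0],"delta_pos": [0.326,0.043,-0.128],"grip": 0},
    {"twist": [0,0,0],"delta_pos": [0.326,0.043,-0.128],"grip": 0},
    {"twist": [0,0,0],"delta_pos": [0.326,0.043,-0.128],"grip": 0},
    {"twist": [0,0,0],"delta_pos": [0.326,0.043,-0.128],"grip": 0},
    {"twist": [0,0,0],"delta_pos": [0.326,0.043,-0.128],"grip": 0},
  ],
)

```text
time_s: 23.4
tcp_pos: [655.5, 272.8, 329.8]
orientation: [[0.44, 0.898, -0.002], [0.898, -0.44, -0.0], [-0.001, -0.002, -1.0]]
wrist_force: [0.5, -0.1, 0.5]
finger_gap: 0.2
finger_force: 0.0
```

move_arm(
  series=[
    {"twist": [0,0,0],"delta_pos": [0.05,0,0],"grip": 0},
    {"twist": [0,0,0],"delta_pos": [0.08,0,0],"grip": 0},
    {"twist": [0,0,0],"delta_pos": [0.08,0,0],"grip": 0},
    {"twist": [0,0,0],"delta_pos": [0.08,0,0],"grip": 0},
  ],
)

```text
time_s: 23.8
tcp_pos: [689.8, 343.2, 329.2]
orientation: [[0.439, 0.898, -0.003], [0.898, -0.439, -0.001], [-0.002, -0.002, -1.0]]
wrist_force: [0.3, -0.5, 0.2]
finger_gap: -0.0
finger_force: 0.0
```

```bash
python3 -c "
from h import *
c=np.array([589,137.5]);a=np.deg2rad(63.9);R=np.array([[np.cos(a),-np.sin(a)],[np.sin(a),np.cos(a)]])
s=readout.observe();print('prop',((s['tcp_pos'][:2]-c)@R).round(1))
go(*(c+R@np.array([225,0])),227,63.9)"
```

```text
prop [229.1  -0. ]
t 23.8 tcp [689.8 343.2 329.2] yaw 63.9 gap -0.0 F [ 0.3 -0.5  0.2] | d [-0.0038, 0.0002, 0.1022] tw [-0.12, 0.13, 0.04]
```

move_arm(
  series=[
    {"twist": [0,0,0],"delta_pos": [0,0,0.045],"grip": 0},
    {"twist": [0,0,0],"delta_pos": [0,0,0.09],"grip": 0},
    {"twist": [0,0,0],"delta_pos": [0,0,0.102],"grip": 0},
    {"twist": [0,0,0],"delta_pos": [0,0,0.102],"grip": 0},
    {"twist": [0,0,0],"delta_pos": [-0.015,0,0.102],"grip": 0},
    {"twist": [0,0,0],"delta_pos": [-0.03,0,0.102],"grip": 0},
    {"twist": [0,0,0],"delta_pos": [-0.042,0,0.096],"grip": 0},
    {"twist": [0,0,0],"delta_pos": [-0.054,0,0.09],"grip": 0},
  ],
)

```text
time_s: 24.6
tcp_pos: [667.5, 293.0, 244.2]
orientation: [[0.442, 0.897, 0.004], [0.897, -0.442, 0.002], [0.003, 0.002, -1.0]]
wrist_force: [1.2, 1.3, -0.8]
finger_gap: 0.2
finger_force: 0.9
```

```bash
python3 lid.py side; python3 -c "
from h import *
c=np.array([589,137.5]);a=np.deg2rad(63.9);R=np.array([[np.cos(a),-np.sin(a)],[np.sin(a),np.cos(a)]])
s=readout.observe();print('prop',((s['tcp_pos'][:2]-c)@R).round(1),s['tcp_pos'][2],s['wrist_force'])"
```

```text
lip/corner angles pct (lip=theta, dome corner=theta+0.40) [1.529 1.533 1.838 1.871 1.899 1.921 1.928] 1780
t 24.65 tcp [667.5 291.  245.1] yaw 63.7 gap 0.1 F [ 0.4 -0.2  0.7] | d [-0.373, -0.0029, 0.1794] tw [0.2, -0.11, -0.25]
prop [172.3  -2.9] 245.1313995085164 [ 0.43126846 -0.21717268  0.66698949]
```

move_arm(
  series=[
    {"twist": [0,0,0],"delta_pos": [-0.0256,-0.001,-0.0087],"grip": 0},
    {"twist": [0,0,0],"delta_pos": [-0.0523,-0.001,-0.0134],"grip": 0},
    {"twist": [0,0,0],"delta_pos": [-0.0794,-0.001,-0.0141],"grip": 0},
    {"twist": [0,0,0],"delta_pos": [-0.1063,-0.001,-0.0107],"grip": 0},
    {"twist": [0,0,0],"delta_pos": [-0.1324,-0.001,-0.0035],"grip": 0},
    {"twist": [0,0,0],"delta_pos": [-0.1571,-0.001,0.0077],"grip": 0},
    {"twist": [0,0,0],"delta_pos": [-0.1798,-0.001,0.0225],"grip": 0},
    {"twist": [0,0,0],"delta_pos": [-0.2001,-0.001,0.0404],"grip": 0},
  ],
)

```text
time_s: 25.45
tcp_pos: [577.9, 112.8, 202.4]
orientation: [[0.443, 0.897, 0.003], [0.897, -0.443, -0.001], [0.001, 0.003, -1.0]]
wrist_force: [0.4, 1.5, 0.2]
finger_gap: 0.2
finger_force: 0.5
```

```bash
python3 lid.py side; python3 -c "
from h import *
c=np.array([589,137.5]);a=np.deg2rad(63.9);R=np.array([[np.cos(a),-np.sin(a)],[np.sin(a),np.cos(a)]])
s=readout.observe();print('prop',((s['tcp_pos'][:2]-c)@R).round(1),s['tcp_pos'][2],s['wrist_force'])
go(*(c+R@np.array([-60.5,0])),147,63.9)"
```

```text
lip/corner angles pct (lip=theta, dome corner=theta+0.40) [0.369 0.374 0.381 0.387 0.763 0.775 0.778] 849
t 25.5 tcp [575.  108.1 198.5] yaw 63.5 gap 0.1 F [-2.  -2.8 -1.7] | d [-0.1668, 0.0, 0.1347] tw [-0.11, 0.42, -0.37]
prop [-32.5  -0.4] 198.4870096276025 [-2.02829389 -2.77601161 -1.66305371]
t 25.5 tcp [575.  108.1 198.5] yaw 63.5 gap 0.1 F [-2.  -2.8 -1.7] | d [-0.0276, -0.0001, 0.0517] tw [-0.11, 0.42, -0.37]
```

move_arm(
  series=[
    {"twist": [0,0,0],"delta_pos": [-0.009,0,0.0105],"grip": 0},
    {"twist": [0,0,0],"delta_pos": [-0.0174,0,0.0208],"grip": 0},
    {"twist": [0,0,0],"delta_pos": [-0.0225,0,0.029],"grip": 0},
    {"twist": [0,0,0],"delta_pos": [-0.0272,0,0.036],"grip": 0},
    {"twist": [0,0,0],"delta_pos": [-0.032,0,0.044],"grip": 0},
    {"twist": [0,0,0],"delta_pos": [-0.035,0,0.049],"grip": 0},
    {"twist": [0,0,0],"delta_pos": [-0.035,0,0.052],"grip": 0},
    {"twist": [0,0,0],"delta_pos": [-0.035,0,0.053],"grip": 0},
  ],
)

```text
time_s: 26.3
tcp_pos: [561.9, 82.5, 147.4]
orientation: [[0.442, 0.897, -0.001], [0.897, -0.442, -0.0], [-0.001, -0.001, -1.0]]
wrist_force: [-0.6, -1.2, 0.8]
finger_gap: 0.2
finger_force: 0.6
```

```bash
cat > dome.py <<'E'
from h import *
c=np.array([589,137.5]);a=np.deg2rad(63.9);R=np.array([[np.cos(a),-np.sin(a)],[np.sin(a),np.cos(a)]])
for n in('scene','side'):
    im,d,p=cap(n);save('f_'+n,im);P=cloud(p,d);Q=np.dstack([(P[...,:2]-c)@R,P[...,2]])
    q=Q[(abs(Q[...,1])<110)&(abs(Q[...,1])>40)&(Q[...,0]>-72)&(Q[...,0]<75)&(Q[...,2]>122)&(Q[...,2]<200)]
    A=np.c_[q[:,0]-2,np.ones(len(q))];print(n,'slope,z',np.linalg.lstsq(A,q[:,2],rcond=None)[0].round(4),len(q))
s=readout.observe();print('prop',((s['tcp_pos'][:2]-c)@R).round(1),s['tcp_pos'][2],s['wrist_force'].round(1))
E
python3 dome.py
```

```text
scene slope,z [-1.940000e-02  1.305324e+02] 2613
side slope,z [-6.000000e-03  1.298517e+02] 7302
prop [-60.8   0.1] 147.69854464053788 [-0.4 -0.1  0.3]
```

move_arm(
  series=[
    {"twist": [0,0,0],"delta_pos": [0,0,0.002],"grip": 0},
    {"twist": [0,0,0],"delta_pos": [0,0,0.004],"grip": 0},
    {"twist": [0,0,0],"delta_pos": [0,0,0.004],"grip": 0},
    {"twist": [0,0,0],"delta_pos": [0,0,0.004],"grip": 0},
  ],
)

```text
time_s: 26.8
tcp_pos: [562.6, 83.0, 146.9]
orientation: [[0.442, 0.897, 0.002], [0.897, -0.442, -0.001], [-0.001, 0.002, -1.0]]
wrist_force: [-5.9, -2.7, 18.4]
finger_gap: -0.1
finger_force: 9.4
```

move_arm(
  series=[
    {"twist": [0,0,0],"delta_pos": [0,0,-0.04],"grip": 0},
    {"twist": [0,0,0],"delta_pos": [0,0,-0.09],"grip": 0},
    {"twist": [0,0,0],"delta_pos": [-0.05,0,-0.13],"grip": 0},
    {"twist": [0,0,0],"delta_pos": [-0.1,0,-0.15],"grip": 0},
    {"twist": [0,0,0],"delta_pos": [-0.15,0,-0.15],"grip": 0},
    {"twist": [0,0,0],"delta_pos": [-0.15,0,-0.15],"grip": 0},
    {"twist": [0,0,0],"delta_pos": [-0.15,0,-0.15],"grip": 0},
    {"twist": [0,0,0],"delta_pos": [-0.15,0,-0.15],"grip": 0},
  ],
)

```text
time_s: 27.6
tcp_pos: [496.2, -51.2, 294.1]
orientation: [[0.442, 0.897, 0.001], [0.897, -0.442, 0.0], [0.001, 0.001, -1.0]]
wrist_force: [-0.0, 0.2, -0.3]
finger_gap: -0.3
finger_force: 0.0
```

```bash
python3 dome.py; python3 m.py|grep br
```

```text
scene slope,z [1.400000e-03 1.299101e+02] 3487
side slope,z [5.800000e-03 1.294049e+02] 7421
prop [-209.3    0.6] 293.74691654418183 [-0.   0.1 -0.1]
 br [226, 256, 58, 26, 801] z 18.6 [ 483.2 -118.4  102.4   23.8   10. ]
```

View pics/f_scene.png

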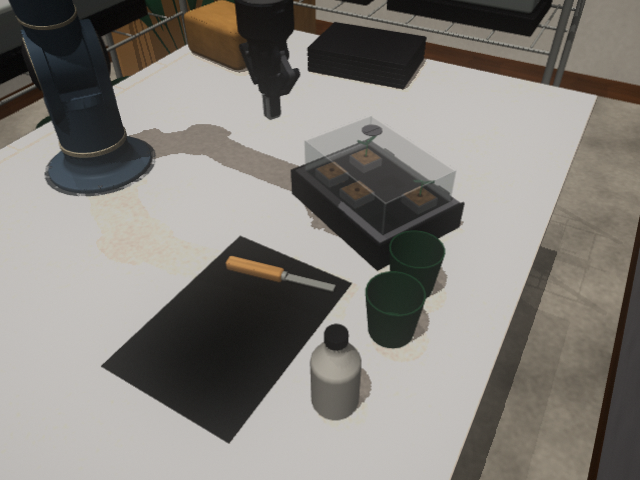

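The picture shows the lid shut over four plugs, the widger at about (280,272) on the mat, and the bystanders where they were. The robot is touching nothing.

```bash
python3 -c "
from cell import ctrl
print(ctrl.sign_off())"
```

```text
the job is handed in; nothing more can be done
None
```

I handed the job in with both starter plugs fully home (the middle and one end cell of the slot-side row), the lid shut, the widger lying on the mat, and the seedlings, pots and spray bottle not visibly moved; the hand-in returned no verdict.

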